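# Return the potter's kit to its shadow boards

## Task

Tidy the throwing kit for the next class: lay the wooden rib, the kidney rib, the test tile and the small fluted cup each on the shadow board whose dark silhouette matches it, squarely over the shape and turned as the shape shows, lying flat with the face that is now up still up and the cup standing upright. Set each one down rather than dropping it, and leave the clay frog where it sits.

Things in the scene. Friction and masses are not known exactly. Their poses are not given: they have to be found in the camera images.
- wood_rib: Beech potter's rib, a long narrow oval with a small hole, 40 x 90 x 9 mm (firm body 8 mm thick), about 30 g, lying flat. Origin: centre of its underside; x across the 40 mm width, y along the 90 mm length, z up. Both ways round fit its silhouette.
- kidney: Blue kidney-shaped rib, one long edge nearly straight and the other bulging, 51 x 80 x 8 mm, about 25 g, firm, lying flat. Origin: centre of its underside; x across the 51 mm width, pointing to the straight edge (at x = +25 mm; the bulge reaches x = -26 mm), y along the 80 mm length, z up.
- test_tile: Rectangular glaze test tile with a dark brown face, 65 x 45 x 9 mm (firm body 8 mm thick), about 60 g, lying flat, glaze up. Origin: centre of its underside; x along the 65 mm length, y across the 45 mm width, z up. Both ways round fit its silhouette.
- fluted_cup: Small round fluted pot, pale, open at the top, 56 mm across and 44 mm tall (foot 52 mm across), about 90 g, standing. Origin: centre of its underside, z up. Any yaw will do.
- clay_frog: Little pale clay frog with blue eyes, 40 x 45 x 39 mm, about 60 g, loose, sitting among the kit; not part of the kit and to be left where it is. Origin: centre of its underside.
- rib_board: Fixed flat plywood board 135x78 mm, 10 mm thick. Origin: underside below the brass-rimmed hole near one end; x runs from the hole along the board, y left of that, z up. Dark flat silhouette on top, centred 65 mm from the hole at y = 0: long narrow oval 46x96 mm, long side along x. The wood rib lies on it with its y axis along the board's x, either way round.
- kidney_board: Fixed flat plywood board 135x78 mm, 10 mm thick. Origin: underside below the brass-rimmed hole near one end; x runs from the hole along the board, y left of that, z up. Dark flat silhouette on top, centred 65 mm from the hole at y = 0: kidney 57x86 mm, long side along x, straight edge to -y, bulge to +y. The kidney lies with its +y along board +x (its yaw = board's minus 90 deg).
- tile_board: Fixed flat plywood board 135x78 mm, 10 mm thick. Origin: underside below the brass-rimmed hole near one end; x runs from the hole along the board, y left of that, z up. Dark flat silhouette on top, centred 65 mm from the hole at y = 0: rectangle 71x51 mm, long side along x. The test tile lies on it with its x axis along the board's x, either way round.
- cup_board: Fixed flat plywood board 135x78 mm, 10 mm thick. Origin: underside below the brass-rimmed hole near one end; x runs from the hole along the board, y left of that, z up. Dark flat silhouette on top, centred 65 mm from the hole at y = 0: round disc 61 mm across, for the fluted cup.
There are look-alikes about, which are no part of the job. What is shaped like the test_tile but pink is not meant.

How it is judged:
By the outcome, as a careful person would: the job done as asked, in the order asked, and still so for the second after the job is handed in, with the robot touching nothing.
It also fails if it takes over 99 s, if anything falls off the work surface, if the arm or the gripper's body presses on something with over 40 N, if the wrist force passes 120 N, or if a joint passes its speed limit or range.

## Robot

A 7-joint arm with a two-finger parallel gripper is mounted at the origin on a cart in front of the work surface, level with it; the furniture and walls round the work are solid. World frame = base frame: x ahead of the robot, y to its left, z up, the work surface at z = 0. Lengths are in m, angles in rad, forces in N, time in s.
With the tool pointing down it reaches from about 0.425 to 0.875 m from the base axis. Payload 4.7 kg.
Tool frame: the origin (TCP) lies between the finger pads; the fingertips stand 14 mm ahead of it and the grasp point (between the pads) lies 5 mm behind it; z points along the fingers, y is the line along which they close (so a half turn about z gives the same grasp; the last joint's range is limited). The gripper opens to 87 mm and grips with 3 to 60 N. Pads are 19 mm wide; open, the fingers measure 117 mm over their backs; the gripper's body (75 mm by 190 mm) begins 51 mm behind the grasp point.
Start: joints at [-1.279, 0.321, -0.07, 1.45, 0.023, 1.371, -0.057], TCP at [0.178, 0.625, 0.237] pointing down, gripper open.
Joint ranges: [-2.86, 2.86], [-0.3, 2.09], [-1.38, 1.24], [0.06, 2.45], [-1.56, 4.7], [0.09, 2.05], [-2.69, 2.69]. Speed limits (rad/s): [2.57, 2.57, 3.14, 3.14, 3.14, 3.14, 3.14].

## Interface

Orientations are given as a rotation vector (axis times angle).
In Python, from bench import ctrl gives the robot as it stands.
- The arm moves only by the tool step_arm, never from a script. Its argument "commands" is a list of rows, each an object with "travel": the shift along the tool's x, y, z in m, a list of three; "turn": the turn, a rotation vector about the tool's x, y, z in degrees, a list of three. A call has 1 to 5 rows; each row is the pose to reach, as a shift and turn from the pose commanded when the call began, along the tool's axes at that moment; what a row does not reach only later rows make up. A row lasts 1/10 s, in which the tool goes at most 50 mm and 8.59 degrees, less where a joint would pass 70% of its speed; a pose out of reach is approached as far as the arm can. A call with a gripper value outside its range is refused whole. "gripper" is the opening, from 0 (shut) to 1 (fully open), set as the call begins (left out, the last holds). The fingers move at their own pace and stop on an object; "force" is the grip in N (left out, the last holds). Time passes only in rows, so rows that repeat a pose let the fingers close. It gives the time, the measured TCP pose, the force, the opening and the grip force at its end, in the units of the state.
- ctrl.get_state(): the state, without advancing time (a new reading comes with each control period).
- ctrl.get_image(name): name is "scene" or "side" or "wrist"; returns the picture (384x512x3 uint8, red, green, blue); there is no depth.
- ctrl.camera_model(name): a dict with "fx", "fy", "cx", "cy" (pixels), "R" (3x3) and "t" (3): a world point X has camera coordinates R X + t; the wrist camera has in their place "T_tool_cam" (4x4, takes a point from camera to tool coordinates, whose origin is the TCP and whose axes are the flange's). Camera axes: x right, y down, z forward; pixel columns grow to the right and rows downward; lengths in m; the calibration is good to about 2 mm. A picture is of the moment at which its call begins: read the wrist's pose just before it. camera_model takes no time and is no camera call.
- ctrl.close_job(): hands the job in; it is judged then, once.
The state is a dict: "time": time; "joint_positions": joint angles; "qd": joint speeds; "joint_torque": joint torques, N m; "position": TCP position; "tool_rot": TCP orientation; "ft_force": force on the tool from outside, world axes, zero at the start; "torque": the same for the moment, N m; "grip_width": opening from 0.0 (shut) to 1.0 (fully open); "grip_force": force on a finger pad.
Only numpy, scipy, OpenCV 4.12 (cv2) and the standard library are available. Lean on these libraries where they do the work, as an engineer would, in place of code of your own. Each camera call takes 0.05 s, during which the arm holds its last target. There are 200 camera calls.

## Working session

There is one attempt and no reset: what is moved stays moved. The work goes in short steps, Python scripts to look and compute and a tool call to move; the robot and the scene stay as the last step left them, time stands still between calls to the robot, and variables do not carry over. Pictures are saved under pics/ and viewed, at most 18 in all, crops included, and the job is handed in when it is done.

Besides the shell and the picture viewer there is one more tool, called after ">>>" as name(argument=value, ...) on one line, values as JSON. step_arm: Moves the arm, as the interface text tells. Its arguments: {"type":"object","properties":{"commands":{"type":"array"},"gripper":{"type":"number"},"force":{"type":"number"}},"required":["commands"]}

```bash
mkdir -p pics; cat > h.py <<'E'
import numpy as np, cv2
from scipy.spatial.transform import Rotation as Rn
from bench import ctrl
def snap(name,fn=None):
    s=ctrl.get_state(); im=ctrl.get_image(name)
    if fn: cv2.imwrite('pics/'+fn,cv2.cvtColor(np.ascontiguousarray(im),cv2.COLOR_RGB2BGR))
    return s,im
def cam(name,s):
    m=ctrl.camera_model(name)
    if name!='wrist':
        R=np.array(m['R']);t=np.array(m['t']);return m,R.T,-R.T@t
    T=np.array(m['T_tool_cam']);Rw=Rn.from_rotvec(s['tool_rot']).as_matrix()
    return m,Rw@T[:3,:3],Rw@T[:3,3]+np.array(s['position'])
def ray(name,s,uv,z):
    m,R,c=cam(name,s);uv=np.atleast_2d(np.array(uv,float))
    d=np.c_[(uv[:,0]-m['cx'])/m['fx'],(uv[:,1]-m['cy'])/m['fy'],np.ones(len(uv))]@R.T
    return c+d*((z-c[2])/d[:,2])[:,None]
E
python3 - <<'E'
from h import *
for n in ('scene','side','wrist'): s,_=snap(n,n+'0.png')
print({k:np.round(v,3) for k,v in s.items()})
for n in('scene','side','wrist'):
    m,R,c=cam(n,s);print(n,m['fx'],c.round(3),R.round(2).tolist())
E
```

```text
{'time': np.float64(0.1), 'joint_positions': array([-1.279,  0.322, -0.07 ,  1.452,  0.023,  1.371, -0.057]), 'qd': array([-0.001, -0.003, -0.001, -0.002, -0.002, -0.002,  0.001]), 'joint_torque': array([-1.0000e-03, -4.9257e+01, -4.0600e-01, -3.1340e+01, -6.4000e-02,
        4.0000e-02,  0.0000e+00]), 'position': array([0.178, 0.625, 0.236]), 'tool_rot': array([-4.350e-01, -3.111e+00,  3.000e-03]), 'ft_force': array([ 0.103, -0.254,  0.075]), 'torque': array([0.004, 0.025, 0.01 ]), 'grip_force': np.float64(0.0), 'grip_width': np.float64(0.999)}
scene 377.0317547589522 [-0.386  0.597  0.477] [[-0.54, -0.36, 0.77], [-0.84, 0.21, -0.49], [0.02, -0.91, -0.41]]
side 460.2224225444338 [0.427 1.033 0.747] [[-1.0, -0.04, 0.03], [-0.05, 0.59, -0.81], [0.02, -0.81, -0.59]]
wrist 336.5089785393414 [0.1   0.648 0.384] [[0.27, 0.92, 0.29], [0.96, -0.26, -0.08], [-0.0, 0.3, -0.95]]
```

View pics/scene0.png

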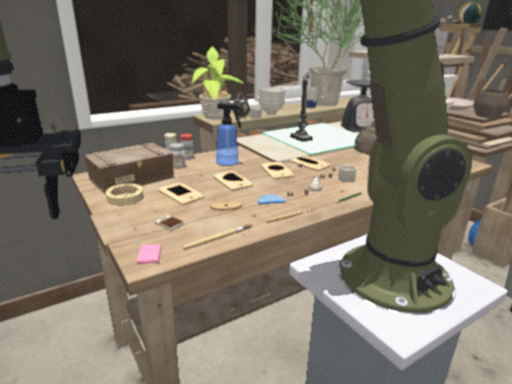

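View pics/side0.png

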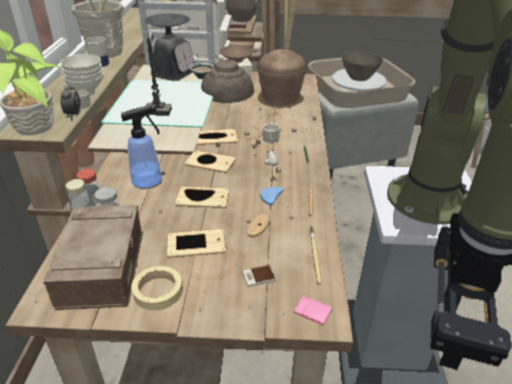

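View pics/wrist0.png

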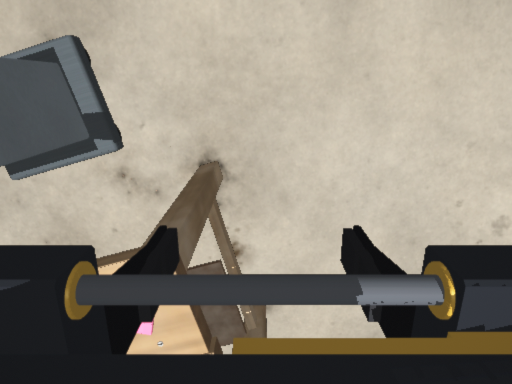

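The side view shows everything. The boards run from tile (195,242), kidney (203,197), cup (210,160) to rib (216,136). The kit pieces are the tile (258,275), wood rib (259,224), kidney (271,195) and cup (271,132). The frog is at (271,158) and the pink decoy at (313,310). The wrist camera sees only floor.

```bash
python3 - <<'E'
from h import *
s=ctrl.get_state()
P=dict(tileb=(195,242,.01),kidb=(203,197,.01),cupb=(208,159,.01),ribb=(215,136,.01),tile=(258,275,.009),rib=(259,224,.009),kid=(271,195,.008),frog=(271,162,0),cup=(271,138,0),pink=(313,310,.009),corner=(335,330,0),tape=(158,290,.02),bottle=(146,185,0))
for k,(u,v,z) in P.items(): print(k,ray('side',s,(u,v),z)[0].round(3))
im=cv2.imread('pics/side0.png')[110:330,140:350]
cv2.imwrite('pics/c1.png',cv2.resize(im,None,fx=2.7,fy=2.7,interpolation=cv2.INTER_CUBIC))
m,R,c=cam('wrist',s);print(np.array(m['T_tool_cam']).round(3).tolist(),m['cx'],m['cy'],s['tool_rot'])
E
```

```text
tileb [0.604 0.229 0.01 ]
kidb [0.611 0.05  0.01 ]
cupb [ 0.624 -0.142  0.01 ]
ribb [ 0.62  -0.284  0.01 ]
tile [0.45  0.325 0.009]
rib [0.456 0.151 0.009]
kid [0.429 0.026 0.008]
frog [ 0.433 -0.154  0.   ]
cup [ 0.437 -0.303  0.   ]
pink [0.334 0.414 0.009]
corner [0.292 0.454 0.   ]
tape [0.654 0.391 0.02 ]
bottle [ 0.781 -0.008  0.   ]
[[-0.001, -0.955, -0.297, 0.082], [1.0, -0.001, -0.0, 0.0], [-0.0, -0.297, 0.955, -0.148], [0.0, 0.0, 0.0, 1.0]] 259.4992548927889 187.58059914373771 [-4.34890810e-01 -3.11122094e+00  2.39837370e-03]
```

View pics/c1.png

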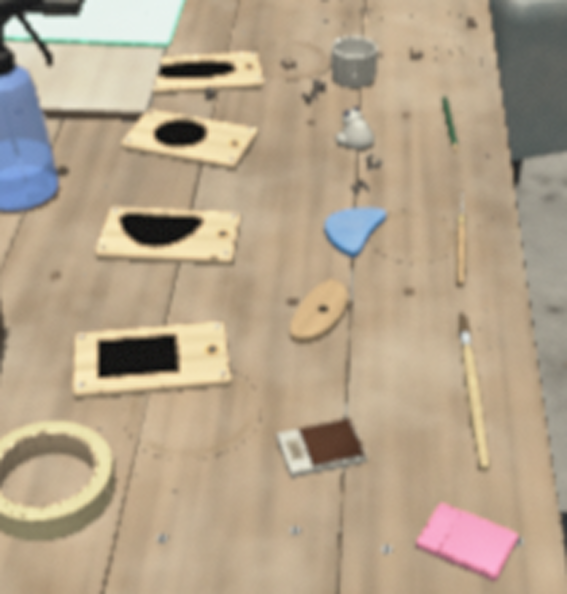

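The crop confirms that each board's hole is at the robot-side end, so board +x points roughly along world +x. The kidney's straight edge is on the −y side of its silhouette. Next I move to a wrist-camera viewpoint.

>>> step_arm(commands=[{"travel": [-0.031,-0.024,-0.003],"turn": [0,0,-4]},{"travel": [-0.062,-0.048,-0.006],"turn": [0,0,-8]},{"travel": [-0.093,-0.072,-0.009],"turn": [0,0,-12]},{"travel": [-0.124,-0.096,-0.012],"turn": [0,0,-16]},{"travel": [-0.155,-0.119,-0.015],"turn": [0,0,-16]}])

```text
time: 0.65
position: [0.2954, 0.4665, 0.2514]
tool_rot: [0.005, -3.141, 0.001]
ft_force: [0.7, 1.2, -0.4]
grip_width: 1.001
grip_force: 0.0
```

>>> step_arm(commands=[{"travel": [-0.03,-0.04,-0.003],"turn": [0,0,0]},{"travel": [-0.06,-0.08,-0.006],"turn": [0,0,0]},{"travel": [-0.09,-0.12,-0.009],"turn": [0,0,0]},{"travel": [-0.117,-0.157,-0.012],"turn": [0,0,0]},{"travel": [-0.117,-0.157,-0.013],"turn": [0,0,0]}])

```text
time: 1.15
position: [0.4169, 0.3042, 0.2651]
tool_rot: [0.017, 3.139, -0.003]
ft_force: [-0.2, 0.1, -0.1]
grip_width: 0.997
grip_force: 0.0
```

>>> step_arm(commands=[{"travel": [-0.03,-0.04,-0.003],"turn": [0,0,0]},{"travel": [-0.06,-0.08,-0.006],"turn": [0,0,0]},{"travel": [-0.09,-0.12,-0.009],"turn": [0,0,0]},{"travel": [-0.117,-0.157,-0.012],"turn": [0,0,0]},{"travel": [-0.117,-0.157,-0.013],"turn": [0,0,0]}])

```text
time: 1.65
position: [0.5325, 0.147, 0.2778]
tool_rot: [0.016, 3.139, -0.006]
ft_force: [1.2, -0.1, 0.4]
grip_width: 0.998
grip_force: 0.0
```

```bash
python3 - <<'E'
from h import *
s,_=snap('wrist','w1.png'); print(s['position'],s['tool_rot'],s['joint_positions'])
E
```

```text
[0.53250667 0.14697216 0.27781217] [ 0.01563075  3.13925875 -0.00555901] [-0.64905776  0.09153091  0.35416768  1.64783216 -0.02801926  1.40680823
  1.26912744]
```

View pics/w1.png

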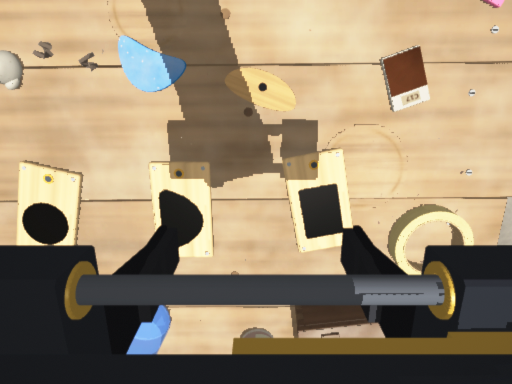

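Wrist view 1 shows the kidney (150,65), wood rib (262,90), tile (405,78), tile board (320,200), kidney board (182,210) and cup board (48,215). I'll take a second view shifted to −y.

>>> step_arm(commands=[{"travel": [-0.03,-0.045,0],"turn": [0,0,0]},{"travel": [-0.03,-0.09,0],"turn": [0,0,0]},{"travel": [-0.03,-0.135,0],"turn": [0,0,0]},{"travel": [-0.03,-0.18,0],"turn": [0,0,0]},{"travel": [-0.03,-0.225,0],"turn": [0,0,0]}])

```text
time: 2.2
position: [0.5592, -0.0698, 0.2773]
tool_rot: [0.007, -3.141, -0.002]
ft_force: [0.5, 0.5, -0.1]
grip_width: 0.995
grip_force: 0.0
```

>>> step_arm(commands=[{"travel": [0,-0.04,0],"turn": [0,0,0]},{"travel": [0,-0.04,0],"turn": [0,0,0]},{"travel": [0,-0.04,0],"turn": [0,0,0]}])

```text
time: 2.5
position: [0.5594, -0.1095, 0.2772]
tool_rot: [0.002, -3.141, -0.002]
ft_force: [0.1, 0.9, 0.1]
grip_width: 1.002
grip_force: 0.0
```

```bash
python3 - <<'E'
from h import *
import pickle
s,_=snap('wrist','w2.png'); print(s['position'],s['tool_rot'],s['qd'].round(3)); pickle.dump(s,open('w2.pkl','wb'))
E
```

```text
[ 0.55943603 -0.10951418  0.27724576] [ 1.79767751e-03 -3.14117984e+00 -1.98858310e-03] [-0.028  0.002 -0.039  0.001 -0.007  0.001  0.001]
```

View pics/w2.png

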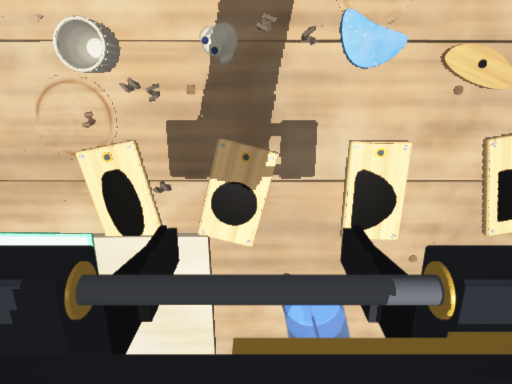

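View 2 shows everything else clearly. The cup is at (85,45), the frog (218,40), the kidney (370,40) and the rib board (122,200). The cup board is at (235,195) and the kidney board at (375,195). Now I'll measure them by mask.

```bash
cat > meas.py <<'E'
from h import *
import pickle
def feat(fn,s,roi,z,kind,K=4):
    im=cv2.imread('pics/'+fn); x0,y0,x1,y1=roi
    c=cv2.resize(im[y0:y1,x0:x1],None,fx=K,fy=K,interpolation=cv2.INTER_CUBIC)
    h=cv2.cvtColor(c,cv2.COLOR_BGR2HSV); H,S,V=cv2.split(h)
    M={'dark':V<60,'blue':(H>90)&(H<125)&(S>90),'light':(V>120)&(S<110),'grey':(S<50)&(V>60),
       'rib':(H>8)&(H<30)&(S>125)&(V>60),'tile':((S<60)&(V>120))|(V<110)}[kind].astype(np.uint8)
    M=cv2.morphologyEx(M,cv2.MORPH_OPEN,np.ones((5,5))); M=cv2.morphologyEx(M,cv2.MORPH_CLOSE,np.ones((9,9)))
    ct=max(cv2.findContours(M,cv2.RETR_EXTERNAL,cv2.CHAIN_APPROX_NONE)[0],key=cv2.contourArea)[:,0]
    uv=(ct+.5)/K-.5+[x0,y0]
    w=ray('wrist',s,uv,z)[:,:2]
    q=(w*1e4).astype(np.float32)[:,None]
    m=cv2.moments(q); cen=np.array([m['m10'],m['m01']])/m['m00']/1e4
    a=.5*np.degrees(np.arctan2(2*m['mu11'],m['mu20']-m['mu02']))
    r=cv2.minAreaRect(q)
    b=cv2.boxPoints(r)/1e4; e=b[1]-b[0],b[2]-b[1]; L=max(e,key=np.linalg.norm)
    print(f"{fn} {roi} {kind}: centroid {cen.round(4)} axis {a:.1f} rect c {np.round(np.array(r[0])/1e4,4)} size {sorted(np.round(np.array(r[1])/10,1))} long {np.degrees(np.arctan2(L[1],L[0]))%180:.1f}  pix x{uv[:,0].min():.0f}-{uv[:,0].max():.0f} y{uv[:,1].min():.0f}-{uv[:,1].max():.0f}")
    return cen,a,w
E
python3 - <<'E'
from meas import *
s2=pickle.load(open('w2.pkl','rb'))
s1=dict(position=[.53250667,.14697216,.27781217],tool_rot=[.01563075,3.13925875,-.00555901])
feat('w2.png',s2,(95,160,149,245),.01,'dark')
feat('w2.png',s2,(205,175,262,232),.01,'dark')
feat('w2.png',s2,(350,163,400,240),.01,'dark')
feat('w1.png',s1,(295,178,345,245),.01,'dark')
feat('w2.png',s2,(330,0,415,75),.008,'blue')
feat('w1.png',s1,(110,30,200,100),.008,'blue')
feat('w1.png',s1,(218,60,305,118),.009,'rib')
feat('w2.png',s2,(440,36,512,100),.009,'rib')
feat('w1.png',s1,(370,40,440,116),.009,'tile')
feat('w2.png',s2,(45,8,125,80),.044,'grey')
E
```

```text
w2.png (95, 160, 149, 245) dark: centroid [ 0.63   -0.2885] axis 11.8 rect c [ 0.6299 -0.2885] size [np.float64(44.3), np.float64(92.9)] long 10.3  pix x102-143 y170-235
w2.png (205, 175, 262, 232) dark: centroid [ 0.629  -0.1427] axis -18.7 rect c [ 0.6289 -0.1429] size [np.float64(57.9), np.float64(58.9)] long 180.0  pix x212-256 y182-224
w2.png (350, 163, 400, 240) dark: centroid [0.63   0.0362] axis -8.3 rect c [0.6331 0.0411] size [np.float64(55.7), np.float64(97.0)] long 178.4  pix x350-395 y170-239
w1.png (295, 178, 345, 245) dark: centroid [0.6159 0.2273] axis 15.9 rect c [0.6243 0.23  ] size [np.float64(52.2), np.float64(88.7)] long 10.6  pix x299-344 y185-244
w2.png (330, 0, 415, 75) blue: centroid [0.4426 0.0245] axis 76.7 rect c [0.4385 0.0123] size [np.float64(43.1), np.float64(79.0)] long 66.3  pix x340-404 y13-67
w1.png (110, 30, 200, 100) blue: centroid [0.4376 0.0414] axis -43.5 rect c [0.4423 0.04  ] size [np.float64(32.3), np.float64(44.9)] long 160.1  pix x154-186 y54-91
w1.png (218, 60, 305, 118) rib: centroid [0.4539 0.1223] axis 41.3 rect c [0.4558 0.1243] size [np.float64(19.8), np.float64(39.5)] long 41.8  pix x227-251 y70-100
w2.png (440, 36, 512, 100) rib: centroid [0.4535 0.1069] axis 30.0 rect c [0.454  0.1073] size [np.float64(6.6), np.float64(20.3)] long 23.7  pix x442-450 y52-69
w1.png (370, 40, 440, 116) tile: centroid [0.4493 0.3189] axis 20.3 rect c [0.4491 0.3192] size [np.float64(46.5), np.float64(65.2)] long 18.8  pix x381-430 y45-111
w2.png (45, 8, 125, 80) grey: centroid [ 0.4404 -0.2922] axis 78.2 rect c [ 0.4408 -0.2914] size [np.float64(54.4), np.float64(68.9)] long 75.5  pix x52-119 y16-72
```

```bash
python3 - <<'E'
from h import *
a=cv2.cvtColor(cv2.imread('pics/w1.png'),cv2.COLOR_BGR2HSV);b=cv2.cvtColor(cv2.imread('pics/w2.png'),cv2.COLOR_BGR2HSV)
for n,i,p in [('kid',b,[(348,20),(360,30),(370,60),(395,42)]),('wood',b,[(330,30),(420,60)]),('rib',a,[(235,78),(245,85),(275,85),(285,100)]),('wood',a,[(300,70),(215,70),(260,112)]),('ribw2',b,[(460,55),(490,80)]),('wood',b,[(470,90),(440,40)])]:
    print(n,[i[v,u].tolist() for u,v in p])
# dark columns per row near finger ends
g1=a[...,2];g2=b[...,2]
print([(r,np.flatnonzero(g2[r,335:400]<60)+335) for r in (226,229,232,235)]) if 0 else None
for r in range(222,240,3):
    f=lambda x,o:(lambda k:[(int(t[0])+o,int(t[-1])+o) for t in np.split(k,np.flatnonzero(np.diff(k)>1)+1) if len(t)])(np.flatnonzero(x<60))
    print(r,'kid',f(g2[r,335:405],335),'tile',f(g1[r,290:370],290),'rib',f(g2[r,95:180],95))
E
```

```text
kid [[101, 83, 245], [101, 79, 244], [101, 94, 244], [101, 89, 242]]
wood [[18, 85, 227], [17, 89, 214]]
rib [[17, 126, 136], [17, 128, 136], [23, 100, 248], [21, 107, 243]]
wood [[17, 86, 227], [16, 95, 115], [17, 78, 228]]
ribw2 [[20, 114, 238], [20, 111, 239]]
wood [[17, 82, 217], [16, 98, 115]]
222 kid [(352, 378)] tile [(304, 340)] rib [(114, 142)]
225 kid [(352, 373)] tile [(305, 341)] rib [(116, 143)]
228 kid [(351, 365)] tile [(305, 342), (353, 360)] rib [(117, 142), (159, 166)]
231 kid [(343, 362)] tile [(306, 362)] rib [(120, 142), (157, 176)]
234 kid [(343, 364)] tile [(306, 325), (343, 365)] rib [(123, 139), (155, 176)]
237 kid [(343, 366)] tile [(308, 309), (343, 367)] rib [(152, 176)]
```

```bash
sed -i "s/(S>90),'light'/(S>45),'light'/; s/(H>8)&(H<30)&(S>125)&(V>60)/((H>18)\&(H<30)\&(S>96)\&(V>190))|((S>112)\&(V<190)\&(V>90)\&(H>12))/" meas.py
python3 - <<'E'
from meas import *
s2=pickle.load(open('w2.pkl','rb'))
s1=dict(position=[.53250667,.14697216,.27781217],tool_rot=[.01563075,3.13925875,-.00555901])
feat('w2.png',s2,(350,163,400,229),.01,'dark')
feat('w1.png',s1,(295,178,343,238),.01,'dark')
feat('w1.png',s1,(297,178,343,227),.01,'dark')
feat('w2.png',s2,(330,0,415,75),.008,'blue')
feat('w1.png',s1,(110,30,200,100),.008,'blue')
feat('w1.png',s1,(218,60,305,118),.009,'rib')
feat('w2.png',s2,(440,36,512,100),.009,'rib')
E
```

```text
w2.png (350, 163, 400, 229) dark: centroid [0.6257 0.0374] axis 0.1 rect c [0.6245 0.0416] size [np.float64(55.1), np.float64(80.5)] long 179.7  pix x351-395 y170-228
w1.png (295, 178, 343, 238) dark: centroid [0.6153 0.2268] axis 10.9 rect c [0.6153 0.2268] size [np.float64(50.0), np.float64(69.6)] long 11.4  pix x299-342 y185-237
w1.png (297, 178, 343, 227) dark: centroid [0.6092 0.2263] axis 25.0 rect c [0.6112 0.2258] size [np.float64(48.7), np.float64(61.4)] long 10.9  pix x299-341 y185-226
w2.png (330, 0, 415, 75) blue: centroid [0.4318 0.0157] axis 68.2 rect c [0.4352 0.0147] size [np.float64(51.7), np.float64(80.8)] long 67.1  pix x340-407 y9-68
w1.png (110, 30, 200, 100) blue: centroid [0.4316 0.0175] axis 67.7 rect c [0.4349 0.0163] size [np.float64(50.8), np.float64(80.7)] long 67.3  pix x118-186 y36-91
w1.png (218, 60, 305, 118) rib: centroid [0.4584 0.1493] axis 68.5 rect c [0.4576 0.1499] size [np.float64(39.7), np.float64(89.2)] long 65.8  pix x224-295 y67-111
w2.png (440, 36, 512, 100) rib: centroid [0.4587 0.147 ] axis 70.6 rect c [0.4579 0.1473] size [np.float64(41.1), np.float64(92.2)] long 69.5  pix x441-511 y44-89
```

```bash
cat >> h.py <<'E'
def go(xyz,yaw,s=None):
    "travel (m) and turn (deg) in tool axes to TCP xyz with tool x at world yaw (deg), pointing down"
    s=s or ctrl.get_state(); R=Rn.from_rotvec(s['tool_rot'])
    y=np.radians(yaw); T=Rn.from_matrix(np.c_[[np.cos(y),np.sin(y),0],[np.sin(y),-np.cos(y),0],[0,0,-1]])
    X=R.as_matrix()[:,0]
    print('t',round(float(s['time']),2),'at',np.round(s['position'],4),'yaw',round(np.degrees(np.arctan2(X[1],X[0]))%360,1),'grip',round(float(s['grip_width']),3),round(float(s['grip_force']),1),'j7',round(float(s['joint_positions'][6]),2))
    print('  travel',R.inv().apply(np.array(xyz)-s['position']).round(4).tolist(),'turn',np.degrees((R.inv()*T).as_rotvec()).round(1).tolist())
E
```

>>> step_arm(commands=[{"travel": [0.01,0.045,0.01],"turn": [0,0,0]},{"travel": [0.02,0.09,0.02],"turn": [0,0,0]},{"travel": [0.03,0.135,0.03],"turn": [0,0,0]},{"travel": [0.037,0.18,0.04],"turn": [0,0,0]},{"travel": [0.037,0.215,0.05],"turn": [0,0,0]}])

```text
time: 3.05
position: [0.5201, 0.1109, 0.2272]
tool_rot: [0.014, -3.141, -0.004]
ft_force: [-0.9, 0.6, -0.4]
grip_width: 0.996
grip_force: 0.0
```

>>> step_arm(commands=[{"travel": [0.015,0.04,0.01],"turn": [0,0,-4]},{"travel": [0.03,0.08,0.02],"turn": [0,0,-8]},{"travel": [0.045,0.12,0.03],"turn": [0,0,-12]},{"travel": [0.06,0.16,0.04],"turn": [0,0,-16]},{"travel": [0.073,0.2,0.05],"turn": [0,0,-19.5]}])

```text
time: 3.55
position: [0.4458, 0.3086, 0.1772]
tool_rot: [0.546, -3.093, -0.002]
ft_force: [0.7, -0.4, -0.2]
grip_width: 1.001
grip_force: 0.0
```

>>> step_arm(commands=[{"travel": [0,0,0.04],"turn": [0,0,0]},{"travel": [0,0,0.07],"turn": [0,0,0]},{"travel": [0,0,0.07],"turn": [0,0,0]}])

```text
time: 3.85
position: [0.4439, 0.3049, 0.1031]
tool_rot: [0.541, -3.086, 0.006]
ft_force: [0.2, -1.0, 0.7]
grip_width: 0.995
grip_force: 0.0
```

```bash
python3 - <<'E'
from h import *
s,_=snap('wrist','w3.png')
go([.449,.319,.016],199.5)
E
```

```text
t 3.9 at [0.446  0.3054 0.1058] yaw 199.8 grip 1.0 0.0 j7 1.3
  travel [-0.0079, 0.0119, 0.0898] turn [-0.1, -0.3, 0.3]
```

View pics/w3.png

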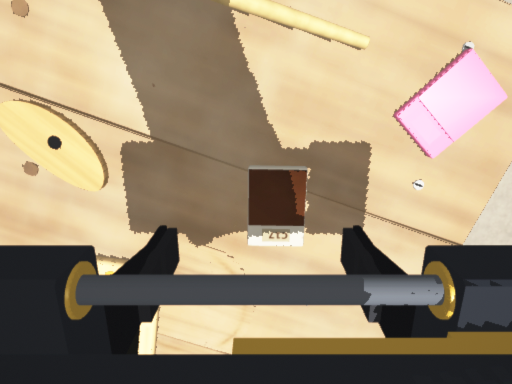

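The tile is at (277,206), aligned with the tool, and about 12 mm off in tool y. I'll re-measure it.

```bash
python3 - <<'E'
from meas import *
s,_=snap('wrist','w3b.png'); print(s['position'],s['tool_rot'])
im=cv2.imread('pics/w3b.png');h=cv2.cvtColor(im,cv2.COLOR_BGR2HSV);print([h[r,277].tolist() for r in(164,168,180,225,235,246,250)],[h[200,c].tolist() for c in(244,248,260,303,306,310)])
feat('w3b.png',s,(242,160,314,250),.009,'tile')
E
```

```text
[0.44599409 0.30536286 0.10581474] [ 5.39297803e-01 -3.09034613e+00  2.77060153e-03]
[[21, 32, 158], [9, 157, 57], [10, 162, 60], [20, 61, 130], [24, 48, 238], [19, 73, 237], [18, 76, 233]] [[15, 89, 135], [17, 57, 121], [10, 152, 62], [10, 167, 119], [17, 77, 143], [17, 90, 136]]
w3b.png (242, 160, 314, 250) tile: centroid [0.4492 0.3189] axis 21.5 rect c [0.4481 0.32  ] size [np.float64(44.8), np.float64(66.3)] long 18.9  pix x247-307 y161-242
```

>>> step_arm(commands=[{"travel": [-0.008,0.012,0.02],"turn": [0,0,0]},{"travel": [-0.008,0.012,0.055],"turn": [0,0,0]},{"travel": [-0.008,0.012,0.075],"turn": [0,0,0]},{"travel": [-0.008,0.012,0.085],"turn": [0,0,0]},{"travel": [-0.008,0.012,0.085],"turn": [0,0,0]}])

```text
time: 4.45
position: [0.4526, 0.3189, 0.023]
tool_rot: [-0.535, 3.096, 0.001]
ft_force: [-0.3, 0.3, 0.6]
grip_width: 1.002
grip_force: 0.0
```

```bash
python3 - <<'E'
from h import *
go([.449,.319,.016],199.3)
E
```

```text
t 4.45 at [0.4526 0.3189 0.023 ] yaw 199.6 grip 1.002 0.0 j7 1.3
  travel [0.0033, 0.0013, 0.007] turn [0.0, 0.0, 0.3]
```

>>> step_arm(commands=[{"travel": [0.002,0.001,0.006],"turn": [0,0,0]},{"travel": [0.002,0.001,0.006],"turn": [0,0,0]}])

```text
time: 4.65
position: [0.4505, 0.3193, 0.0175]
tool_rot: [-0.534, 3.095, 0.002]
ft_force: [0.2, -0.4, -0.0]
grip_width: 0.997
grip_force: 0.0
```

>>> step_arm(commands=[{"travel": [0,0,0]},{"travel": [0,0,0]},{"travel": [0,0,0]},{"travel": [0,0,0]},{"travel": [0,0,0]}], gripper=0, force=15)

```text
$.commands[0]: bad value
```

>>> step_arm(commands=[{"travel": [0,0,0]},{"travel": [0,0,0]},{"travel": [0,0,0]}])

```text
$.commands[0]: bad value
```

```bash
python3 - <<'E'
from h import *
go([.615,.2268,.1],191)
E
```

```text
t 4.65 at [0.4505 0.3193 0.0175] yaw 199.6 grip 0.997 0.0 j7 1.3
  travel [-0.1241, -0.1422, -0.0825] turn [0.1, 0.1, 8.6]
```

Both close calls were refused because the rows lacked a turn. I'll repeat them with the turn included.

>>> step_arm(commands=[{"travel": [0,0,0.001],"turn": [0,0,0]},{"travel": [0,0,0.001],"turn": [0,0,0]},{"travel": [0,0,0.001],"turn": [0,0,0]},{"travel": [0,0,0.001],"turn": [0,0,0]},{"travel": [0,0,0.001],"turn": [0,0,0]}], gripper=0, force=15)

```text
time: 5.15
position: [0.4503, 0.3187, 0.0157]
tool_rot: [-0.534, 3.096, 0.0]
ft_force: [0.1, -0.6, -0.0]
grip_width: 0.628
grip_force: 0.0
```

>>> step_arm(commands=[{"travel": [0,0,0],"turn": [0,0,0]},{"travel": [0,0,0],"turn": [0,0,0]},{"travel": [0,0,0],"turn": [0,0,0]}])

```text
time: 5.45
position: [0.4502, 0.3188, 0.0156]
tool_rot: [-0.534, 3.096, 0.0]
ft_force: [0.1, 0.4, 0.8]
grip_width: 0.515
grip_force: 15.0
```

```bash
python3 - <<'E'
from h import *
go([.615,.2268,.1],191)
E
```

```text
t 5.45 at [0.4502 0.3188 0.0156] yaw 199.6 grip 0.515 15.0 j7 1.3
  travel [-0.1244, -0.1419, -0.0844] turn [0.0, 0.0, 8.6]
```

>>> step_arm(commands=[{"travel": [0,0,-0.02],"turn": [0,0,0]},{"travel": [0,0,-0.055],"turn": [0,0,0]},{"travel": [-0.02,-0.023,-0.065],"turn": [0,0,2]},{"travel": [-0.045,-0.052,-0.065],"turn": [0,0,4]},{"travel": [-0.072,-0.082,-0.065],"turn": [0,0,6]}])

```text
time: 5.95
position: [0.5464, 0.2657, 0.0814]
tool_rot: [-0.372, 3.118, 0.001]
ft_force: [0.9, -0.0, -0.6]
grip_width: 0.513
grip_force: 15.0
```

```bash
python3 - <<'E'
from h import *
go([.615,.2268,.05],191)
E
```

```text
t 5.95 at [0.5464 0.2657 0.0814] yaw 193.6 grip 0.513 15.0 j7 1.38
  travel [-0.0575, -0.054, 0.0314] turn [0.0, 0.1, 2.6]
```

>>> step_arm(commands=[{"travel": [-0.025,-0.023,0],"turn": [0,0,2.6]},{"travel": [-0.05,-0.046,0.01],"turn": [0,0,2.6]},{"travel": [-0.0575,-0.054,0.025],"turn": [0,0,2.6]},{"travel": [-0.0575,-0.054,0.031],"turn": [0,0,2.6]},{"travel": [-0.0575,-0.054,0.031],"turn": [0,0,2.6]}])

```text
time: 6.45
position: [0.6117, 0.2271, 0.0475]
tool_rot: [0.301, -3.123, 0.0]
ft_force: [-0.7, 0.5, -0.4]
grip_width: 0.513
grip_force: 15.0
```

```bash
python3 - <<'E'
from h import *
s,_=snap('wrist','w4.png')
go([.615,.2268,.026],191)
E
```

```text
t 6.5 at [0.612  0.228  0.0485] yaw 191.1 grip 0.512 15.0 j7 1.47
  travel [-0.0028, -0.0018, 0.0225] turn [0.0, -0.2, 0.1]
```

View pics/w4.png

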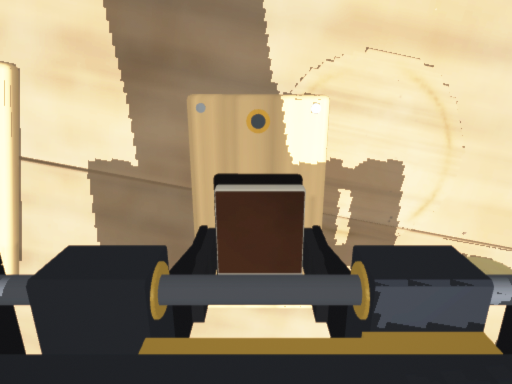

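The held tile is at (260,230), straight over the silhouette, whose near edge is at row 175. The hole is at (258,121), so I'll cross-check the centre from it.

```bash
python3 - <<'E'
from h import *
s=ctrl.get_state()
c=ray('wrist',s,[(258,121),(188,96),(329,96),(194,215),(324.5,215)],.01)[:,:2]
print(c.round(4)); a=np.radians(11); print('hole-based centre',(c[0]+.065*np.array([np.cos(a),np.sin(a)])).round(4))
d=c[3]-c[1];e=c[4]-c[2];f=c[2]-c[1];print([round(np.degrees(np.arctan2(v[1],v[0])),1) for v in(d,e,f)])
E
```

```text
[[0.5517 0.2155]
 [0.5459 0.1761]
 [0.5314 0.2505]
 [0.6134 0.1886]
 [0.5984 0.2651]]
hole-based centre [0.6155 0.228 ]
[np.float64(10.5), np.float64(12.3), np.float64(101.1)]
```

>>> step_arm(commands=[{"travel": [-0.003,-0.001,0.01],"turn": [0,0,0]},{"travel": [-0.003,-0.001,0.018],"turn": [0,0,0]},{"travel": [-0.003,-0.001,0.022],"turn": [0,0,0]},{"travel": [-0.003,-0.001,0.022],"turn": [0,0,0]},{"travel": [-0.003,-0.001,0.022],"turn": [0,0,0]}])

```text
time: 7.0
position: [0.6172, 0.2263, 0.0276]
tool_rot: [0.301, -3.127, -0.0]
ft_force: [-1.1, 0.3, -1.0]
grip_width: 0.513
grip_force: 15.0
```

```bash
python3 - <<'E'
from h import *
go([.615,.2273,.0255],191); print(ctrl.get_state()['ft_force'])
E
```

```text
t 7.0 at [0.6172 0.2263 0.0276] yaw 191.0 grip 0.513 15.0 j7 1.48
  travel [0.0019, 0.0014, 0.0021] turn [0.0, -0.0, -0.0]
[-1.11067662  0.26750501 -1.01887042]
```

>>> step_arm(commands=[{"travel": [0.0015,0.001,0.0015],"turn": [0,0,0]},{"travel": [0.0015,0.001,0.002],"turn": [0,0,0]},{"travel": [0.0015,0.001,0.002],"turn": [0,0,0]}])

```text
time: 7.3
position: [0.6156, 0.2269, 0.0257]
tool_rot: [-0.301, 3.127, 0.0]
ft_force: [0.6, -0.7, -0.4]
grip_width: 0.515
grip_force: 15.0
```

>>> step_arm(commands=[{"travel": [0,0,0],"turn": [0,0,0]},{"travel": [0,0,0],"turn": [0,0,0]},{"travel": [0,0,0],"turn": [0,0,0]}], gripper=0.75)

```text
time: 7.6
position: [0.6158, 0.2268, 0.0258]
tool_rot: [-0.301, 3.127, 0.0]
ft_force: [0.1, 0.4, 0.7]
grip_width: 0.694
grip_force: 0.0
```

>>> step_arm(commands=[{"travel": [0,0,-0.03],"turn": [0,0,0]},{"travel": [0,0,-0.075],"turn": [0,0,0]},{"travel": [0,0,-0.12],"turn": [0,0,0]},{"travel": [0.03,0,-0.12],"turn": [0,0,0]},{"travel": [0.03,0,-0.12],"turn": [0,0,0]}], gripper=1)

```text
time: 8.1
position: [0.5845, 0.2211, 0.1473]
tool_rot: [-0.301, 3.127, 0.002]
ft_force: [-0.2, 0.0, 0.5]
grip_width: 0.988
grip_force: 0.0
```

```bash
python3 - <<'E'
from h import *
s,_=snap('wrist','w5.png')
go([.458,.149,.12],158)
E
```

```text
t 8.15 at [0.5853 0.2212 0.1463] yaw 191.0 grip 0.991 0.0 j7 1.43
  travel [0.1387, -0.0466, 0.0262] turn [0.1, 0.0, 33.0]
```

View pics/w5.png

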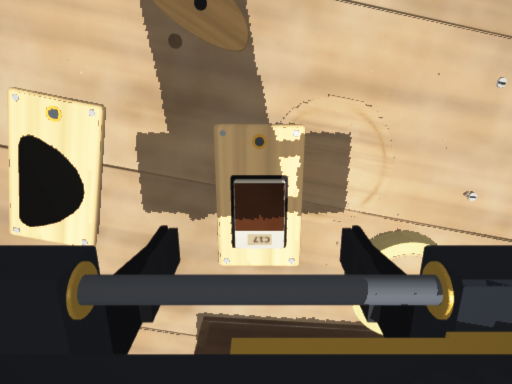

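The tile sits centred in its silhouette, with an even dark border at (260,213). The kidney silhouette at (50,180) is now fully visible.

```bash
python3 - <<'E'
from meas import *
s=ctrl.get_state()
c,a,w=feat('w5.png',s,(8,125,90,236),.01,'dark')
hb=ray('wrist',s,[(54,114)],.01)[0,:2];print('hole',hb)
go([.458,.149,.12],248)
E
```

```text
w5.png (8, 125, 90, 236) dark: centroid [0.6262 0.0374] axis -0.4 rect c [0.6262 0.0417] size [np.float64(55.6), np.float64(84.3)] long 179.6  pix x19-83 y136-226
hole [0.56192314 0.04341175]
t 8.15 at [0.5853 0.2212 0.1463] yaw 191.0 grip 0.991 0.0 j7 1.43
  travel [0.1387, -0.0466, 0.0262] turn [0.0, 0.0, -57.0]
```

>>> step_arm(commands=[{"travel": [0.03,-0.01,0],"turn": [0,0,-8]},{"travel": [0.06,-0.02,0.005],"turn": [0,0,-16]},{"travel": [0.09,-0.03,0.01],"turn": [0,0,-24]},{"travel": [0.12,-0.04,0.015],"turn": [0,0,-32]},{"travel": [0.139,-0.047,0.02],"turn": [0,0,-40]}])

```text
time: 8.65
position: [0.4571, 0.1473, 0.1245]
tool_rot: [1.359, -2.831, -0.0]
ft_force: [-0.3, -0.1, -0.1]
grip_width: 0.999
grip_force: 0.0
```

>>> step_arm(commands=[{"travel": [0,0,0],"turn": [0,0,-8]},{"travel": [0,0,0],"turn": [0,0,-17]},{"travel": [0,0,0],"turn": [0,0,-17]},{"travel": [0,0,0],"turn": [0,0,-17]}])

```text
time: 9.05
position: [0.4589, 0.1484, 0.1252]
tool_rot: [1.752, -2.607, 0.0]
ft_force: [-0.5, -0.7, -0.3]
grip_width: 1.002
grip_force: 0.0
```

```bash
python3 - <<'E'
from meas import *
s,_=snap('wrist','w6.png')
go([.458,.149,.03],248)
feat('w6.png',s,(180,110,340,250),.009,'rib')
E
```

```text
t 9.1 at [0.4589 0.1485 0.1252] yaw 247.8 grip 0.998 0.0 j7 2.4
  travel [-0.0002, 0.001, 0.0952] turn [0.0, -0.0, -0.2]
w6.png (180, 110, 340, 250) rib: centroid [0.4583 0.1481] axis 68.0 rect c [0.4576 0.149 ] size [np.float64(39.6), np.float64(90.1)] long 66.6  pix x238-286 y132-236
```

View pics/w6.png

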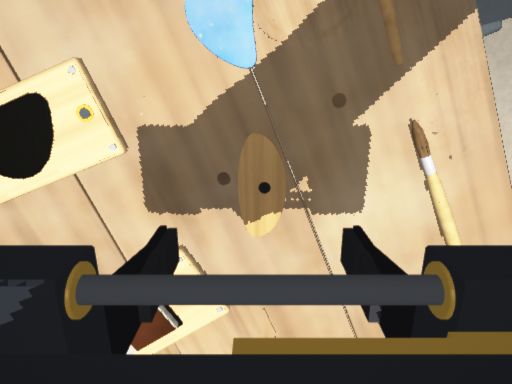

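The rib is centred under the gripper at (262,185) and aligned. I'll descend and grip it.

>>> step_arm(commands=[{"travel": [0,0.0005,0.04],"turn": [0,0,0]},{"travel": [0,0.0005,0.08],"turn": [0,0,0]},{"travel": [0,0.0005,0.1],"turn": [0,0,0]},{"travel": [0,0.0005,0.109],"turn": [0,0,0]},{"travel": [0,0.0005,0.109],"turn": [0,0,0]}])

```text
time: 9.6
position: [0.458, 0.1485, 0.0161]
tool_rot: [1.753, -2.605, -0.0]
ft_force: [-0.4, 0.1, -0.3]
grip_width: 1.0
grip_force: 0.0
```

>>> step_arm(commands=[{"travel": [0,0,0],"turn": [0,0,0]},{"travel": [0,0,0],"turn": [0,0,0]},{"travel": [0,0,0],"turn": [0,0,0]},{"travel": [0,0,0],"turn": [0,0,0]},{"travel": [0,0,0],"turn": [0,0,0]}], gripper=0)

```text
time: 10.1
position: [0.4584, 0.1488, 0.0168]
tool_rot: [-1.756, 2.604, -0.0]
ft_force: [-0.2, 0.4, 0.2]
grip_width: 0.631
grip_force: 0.0
```

>>> step_arm(commands=[{"travel": [0,0,0],"turn": [0,0,0]},{"travel": [0,0,0],"turn": [0,0,0]},{"travel": [0,0,0],"turn": [0,0,0]},{"travel": [0,0,0],"turn": [0,0,0]}])

```text
time: 10.5
position: [0.4582, 0.1487, 0.0166]
tool_rot: [-1.756, 2.605, 0.0]
ft_force: [-0.0, 0.1, 1.7]
grip_width: 0.449
grip_force: 15.0
```

```bash
python3 - <<'E'
from h import *
go([.56,-.02,.1],191)
E
```

```text
t 10.5 at [0.4582 0.1487 0.0166] yaw 248.0 grip 0.449 15.0 j7 2.44
  travel [0.1183, -0.1576, -0.0834] turn [0.0, 0.0, 57.0]
```

>>> step_arm(commands=[{"travel": [0,0,-0.03],"turn": [0,0,0]},{"travel": [0.01,-0.02,-0.07],"turn": [0,0,8]},{"travel": [0.04,-0.05,-0.085],"turn": [0,0,16]},{"travel": [0.07,-0.085,-0.085],"turn": [0,0,24]},{"travel": [0.1,-0.12,-0.085],"turn": [0,0,32]}])

```text
time: 11.0
position: [0.5331, 0.0099, 0.1026]
tool_rot: [-0.963, 2.988, 0.0]
ft_force: [0.4, 0.1, -1.0]
grip_width: 0.452
grip_force: 15.0
```

```bash
python3 - <<'E'
from h import *
go([.6,-.19,.1],191)
E
```

```text
t 11.0 at [0.5331 0.0099 0.1026] yaw 215.7 grip 0.452 15.0 j7 2.19
  travel [0.0624, -0.2013, 0.0027] turn [-0.0, 0.1, 24.7]
```

>>> step_arm(commands=[{"travel": [0.012,-0.04,0],"turn": [0,0,7]},{"travel": [0.024,-0.08,0],"turn": [0,0,14]},{"travel": [0.036,-0.12,0],"turn": [0,0,21]},{"travel": [0.05,-0.16,0],"turn": [0,0,24.7]},{"travel": [0.062,-0.2,0],"turn": [0,0,24.7]}])

```text
time: 11.5
position: [0.5994, -0.1889, 0.1013]
tool_rot: [0.307, -3.126, -0.0]
ft_force: [-0.5, 0.4, -0.7]
grip_width: 0.447
grip_force: 15.0
```

```bash
python3 - <<'E'
from meas import *
s,_=snap('wrist','w7.png')
go([.63,-.2885,.055],191)
E
```

```text
t 11.55 at [ 0.6002 -0.1982  0.1018] yaw 190.9 grip 0.448 15.0 j7 2.2
  travel [-0.0122, -0.0939, 0.0476] turn [-0.5, 0.0, -0.1]
```

View pics/w7.png

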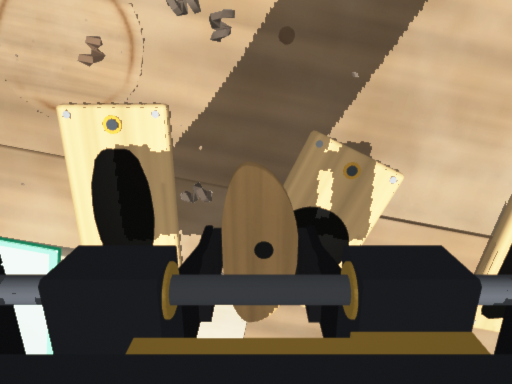

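The held rib is straight at (260,240). The rib board's hole is at (112,124), and its top edge is level in the tool frame.

```bash
python3 - <<'E'
from meas import *
s=ctrl.get_state()
s['position']=[.6002,-.1982,.1018]
c=ray('wrist',s,[(112,124),(58,105),(167,105),(79,240),(178,235)],.01)[:,:2]
ang=[round(np.degrees(np.arctan2(v[1],v[0])),1) for v in(c[3]-c[1],c[4]-c[2],c[2]-c[1])];print(c.round(4),ang)
a=np.radians(11);print((c[0]+.065*np.array([np.cos(a),np.sin(a)])).round(4))
feat('w7.png',s,(85,140,162,246),.01,'dark')
E
```

```text
[[ 0.5673 -0.3115]
 [ 0.5613 -0.3494]
 [ 0.5469 -0.2746]
 [ 0.6635 -0.3318]
 [ 0.6442 -0.2554]] [np.float64(9.8), np.float64(11.1), np.float64(100.9)]
[ 0.6311 -0.2991]
w7.png (85, 140, 162, 246) dark: centroid [ 0.6253 -0.3004] axis 10.8 rect c [ 0.6228 -0.3009] size [np.float64(45.7), np.float64(77.4)] long 11.1  pix x92-154 y149-245
```

```bash
python3 - <<'E'
from meas import *
s,_=snap('wrist','w7b.png')
print(s['position'],s['qd'].round(3))
c,a,w=feat('w7b.png',s,(95,120,162,244),.01,'dark')
im=cv2.imread('pics/w7b.png');h=cv2.cvtColor(im,cv2.COLOR_BGR2HSV)
g=cv2.resize(h[105:150,95:150],None,fx=4,fy=4,interpolation=cv2.INTER_CUBIC)
M=((g[...,1]>150)&(g[...,2]>120)).astype(np.uint8)
p=np.argwhere(M)[:,::-1].mean(0)/4+[95,105];print('rim px',p,M.sum())
hb=ray('wrist',s,[p],.01)[0,:2];a=np.radians(11);print(hb,hb+.065*np.array([np.cos(a),np.sin(a)]))
go([.63,-.2885,.055],191)
E
```

```text
[ 0.60016496 -0.19821387  0.10183883] [-0.029 -0.066  0.014  0.075  0.061  0.018 -0.127]
w7b.png (95, 120, 162, 244) dark: centroid [ 0.6224 -0.2912] axis 7.9 rect c [ 0.6213 -0.2916] size [np.float64(41.3), np.float64(76.4)] long 5.9  pix x106-161 y151-243
rim px [127.42967968 126.39802302] 1998
[ 0.56692509 -0.30065147] [ 0.63073086 -0.28824889]
t 11.6 at [ 0.599  -0.1955  0.1016] yaw 190.8 grip 0.449 15.0 j7 2.2
  travel [-0.013, -0.0969, 0.0472] turn [-0.3, -0.0, -0.2]
```

>>> step_arm(commands=[{"travel": [-0.006,-0.04,0],"turn": [0,0,0]},{"travel": [-0.012,-0.08,0.01],"turn": [0,0,0]},{"travel": [-0.013,-0.097,0.03],"turn": [0,0,0]},{"travel": [-0.013,-0.097,0.05],"turn": [0,0,0]},{"travel": [-0.013,-0.097,0.06],"turn": [0,0,0]}])

```text
time: 12.1
position: [0.6296, -0.2793, 0.039]
tool_rot: [0.307, -3.123, -0.003]
ft_force: [0.7, 0.2, -1.2]
grip_width: 0.449
grip_force: 15.0
```

>>> step_arm(commands=[{"travel": [0,0,0],"turn": [0,0,0]},{"travel": [0,0,0],"turn": [0,0,0]}])

```text
time: 12.3
position: [0.6316, -0.2788, 0.042]
tool_rot: [-0.311, 3.126, 0.001]
ft_force: [-0.4, -0.4, -0.1]
grip_width: 0.447
grip_force: 15.0
```

```bash
python3 - <<'E'
from h import *
go([.6305,-.2884,.0265],191)
E
```

```text
t 12.3 at [ 0.6316 -0.2788  0.042 ] yaw 191.4 grip 0.447 15.0 j7 2.36
  travel [0.003, -0.0093, 0.0155] turn [0.0, 0.0, 0.4]
```

>>> step_arm(commands=[{"travel": [0.003,-0.009,0.002],"turn": [0,0,0.4]},{"travel": [0.003,-0.009,0.007],"turn": [0,0,0.4]},{"travel": [0.003,-0.009,0.012],"turn": [0,0,0.4]},{"travel": [0.003,-0.009,0.012],"turn": [0,0,0.4]},{"travel": [0.003,-0.009,0.012],"turn": [0,0,0.4]}])

```text
time: 12.8
position: [0.6294, -0.289, 0.0292]
tool_rot: [0.298, -3.126, -0.001]
ft_force: [-0.2, -0.7, -1.2]
grip_width: 0.447
grip_force: 15.0
```

```bash
python3 - <<'E'
from h import *
go([.6305,-.2884,.0265],191)
E
```

```text
t 12.8 at [ 0.6294 -0.289   0.0292] yaw 190.9 grip 0.447 15.0 j7 2.38
  travel [-0.0012, 0.0004, 0.0027] turn [0.0, -0.1, -0.1]
```

>>> step_arm(commands=[{"travel": [-0.001,0,0.0015],"turn": [0,0,0]},{"travel": [-0.001,0,0.0025],"turn": [0,0,0]},{"travel": [-0.001,0,0.0025],"turn": [0,0,0]}])

```text
time: 13.1
position: [0.6298, -0.2891, 0.0274]
tool_rot: [0.297, -3.125, -0.002]
ft_force: [-5.4, 0.9, 4.2]
grip_width: 0.453
grip_force: 15.0
```

>>> step_arm(commands=[{"travel": [0,0,0],"turn": [0,0,0]},{"travel": [0,0,0],"turn": [0,0,0]},{"travel": [0,0,0],"turn": [0,0,0]}], gripper=0.75)

```text
time: 13.4
position: [0.6317, -0.2888, 0.0272]
tool_rot: [-0.299, 3.126, -0.0]
ft_force: [-0.5, 0.0, -1.3]
grip_width: 0.637
grip_force: 0.0
```

>>> step_arm(commands=[{"travel": [0,0,-0.03],"turn": [0,0,0]},{"travel": [0,0,-0.075],"turn": [0,0,0]},{"travel": [0,0,-0.12],"turn": [0,0,0]},{"travel": [0.03,0,-0.12],"turn": [0,0,0]},{"travel": [0.03,0,-0.12],"turn": [0,0,0]}], gripper=1)

```text
time: 13.9
position: [0.5992, -0.2976, 0.1494]
tool_rot: [-0.292, 3.126, -0.003]
ft_force: [-1.3, -1.3, -1.0]
grip_width: 0.986
grip_force: 0.0
```

```bash
python3 - <<'E'
from meas import *
s,_=snap('wrist','w8.png')
go([.44,-.295,.13],180)
E
```

```text
t 13.95 at [ 0.6004 -0.2961  0.1481] yaw 190.7 grip 0.994 0.0 j7 2.35
  travel [0.1574, 0.031, 0.0179] turn [-0.0, 0.1, 10.7]
```

View pics/w8.png

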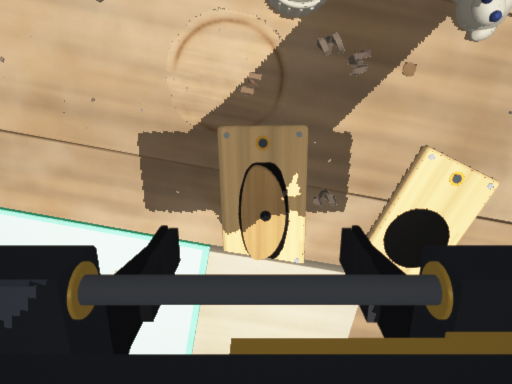

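The rib lies on its silhouette at (264,212), but the dark border looks thicker at the near end, so I'll measure the offset.

```bash
python3 - <<'E'
from meas import *
s,_=snap('wrist','w9.png')
feat('w9.png',s,(238,155,290,266),.019,'rib')
im=cv2.imread('pics/w9.png');K=4
x0,y0,x1,y1=225,150,305,270
h=cv2.cvtColor(cv2.resize(im[y0:y1,x0:x1],None,fx=K,fy=K,interpolation=cv2.INTER_CUBIC),cv2.COLOR_BGR2HSV)
d=(h[...,2]<60)
def runs(k): 
    k=np.flatnonzero(k); return [(round(t[0]/K,1),round(t[-1]/K,1)) for t in np.split(k,np.flatnonzero(np.diff(k)>1)+1) if len(t)>1]
for r in (195,213,230): print(r,[(a+x0,b+x0) for a,b in runs(d[(r-y0)*K])])
print('col263',[(a+y0,b+y0) for a,b in runs(d[:,(263-x0)*K])],[(v,h[(v-y0)*K,(263-x0)*K].tolist()) for v in (162,170,180,215,250,256,259,262,265)])
p=ray('wrist',s,[(263,162)],.01)[0,:2];a=np.radians(10.9);u=np.array([np.cos(a),np.sin(a)])
print('sil top->centre',p+.048*u)
b=ray('wrist',s,[(263,261)],.01)[0,:2];print('sil bottom if visible',p+(b-p)/2, np.linalg.norm(b-p))
E
```

```text
w9.png (238, 155, 290, 266) rib: centroid [ 0.6278 -0.2902] axis 11.3 rect c [ 0.6286 -0.2891] size [np.float64(39.2), np.float64(90.1)] long 11.9  pix x239-283 y164-259
195 [(np.float64(238.0), np.float64(239.8)), (np.float64(282.5), np.float64(285.2))]
213 [(np.float64(237.2), np.float64(238.8)), (np.float64(259.2), np.float64(268.8)), (np.float64(284.5), np.float64(286.2))]
230 [(np.float64(239.2), np.float64(240.2)), (np.float64(283.2), np.float64(284.5))]
col263 [(np.float64(161.5), np.float64(165.5)), (np.float64(210.2), np.float64(219.2))] [(162, [18, 102, 25]), (170, [17, 129, 125]), (180, [17, 126, 123]), (215, [0, 0, 18]), (250, [19, 115, 233]), (256, [20, 116, 233]), (259, [20, 51, 211]), (262, [22, 30, 244]), (265, [22, 31, 243])]
sil top->centre [ 0.63174935 -0.28678357]
sil bottom if visible [ 0.63224387 -0.28670017] 0.09700272959739657
```

The rib is within about 2–3 mm of centre and square, which is good enough. Next is the cup.

>>> step_arm(commands=[{"travel": [0.03,0.006,0],"turn": [0,0,3]},{"travel": [0.06,0.012,0],"turn": [0,0,6]},{"travel": [0.09,0.018,0],"turn": [0,0,9]},{"travel": [0.12,0.025,0],"turn": [0,0,10.7]},{"travel": [0.127,0.025,0],"turn": [0,0,10.7]}])

```text
time: 14.5
position: [0.4694, -0.2938, 0.1462]
tool_rot: [0.002, -3.14, -0.003]
ft_force: [-0.7, -0.0, 0.6]
grip_width: 0.996
grip_force: 0.0
```

>>> step_arm(commands=[{"travel": [0,0,0],"turn": [0,0,0]},{"travel": [0,0,0],"turn": [0,0,0]}])

```text
time: 14.7
position: [0.4736, -0.2936, 0.147]
tool_rot: [-0.008, 3.141, -0.0]
ft_force: [0.5, -0.5, 0.8]
grip_width: 1.004
grip_force: 0.0
```

```bash
python3 - <<'E'
from meas import *
s,_=snap('wrist','w10.png')
go([.44,-.295,.13],180)
E
```

```text
t 14.75 at [ 0.4737 -0.2936  0.147 ] yaw 180.3 grip 1.0 0.0 j7 2.2
  travel [0.0337, -0.0012, 0.017] turn [-0.0, 0.0, 0.3]
```

View pics/w10.png

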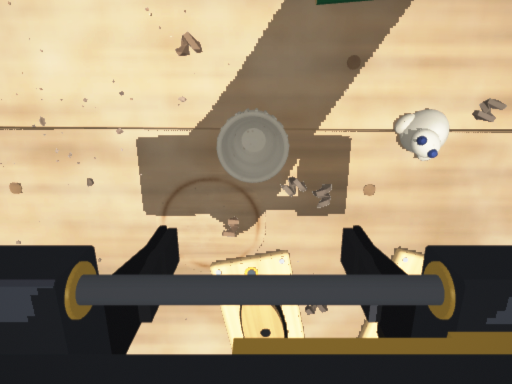

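The cup's rim circle is centred at (253,146), about 72 px across.

```bash
python3 - <<'E'
from meas import *
s=ctrl.get_state()
p=ray('wrist',s,[(217,145.5),(289,145.5),(253,109),(253,182),(427,150)],.044);print(p.round(4),p[:4].mean(0))
c=p[:4].mean(0)
go([c[0],c[1],.036],180)
E
```

```text
[[ 0.4374 -0.3256  0.044 ]
 [ 0.4372 -0.2713  0.044 ]
 [ 0.4104 -0.2984  0.044 ]
 [ 0.4659 -0.2985  0.044 ]
 [ 0.4401 -0.1668  0.044 ]] [ 0.43774479 -0.29844484  0.044     ]
t 14.75 at [ 0.4737 -0.2936  0.147 ] yaw 180.3 grip 1.0 0.0 j7 2.2
  travel [0.036, -0.0046, 0.111] turn [-0.0, 0.0, 0.3]
```

>>> step_arm(commands=[{"travel": [0.036,-0.005,0],"turn": [0,0,0]},{"travel": [0.036,-0.005,0.02],"turn": [0,0,0]},{"travel": [0.036,-0.005,0.05],"turn": [0,0,0]},{"travel": [0.036,-0.005,0.06],"turn": [0,0,0]},{"travel": [0.036,-0.005,0.06],"turn": [0,0,0]}])

```text
time: 15.25
position: [0.4357, -0.2985, 0.0855]
tool_rot: [0.007, -3.138, -0.001]
ft_force: [-0.1, 0.1, -0.4]
grip_width: 0.997
grip_force: 0.0
```

```bash
python3 - <<'E'
from meas import *
go([.4377,-.2984,.022],180)
E
```

```text
t 15.25 at [ 0.4357 -0.2985  0.0855] yaw 180.2 grip 0.997 0.0 j7 2.26
  travel [-0.0022, 0.0001, 0.0635] turn [0.0, -0.2, 0.2]
```

>>> step_arm(commands=[{"travel": [-0.001,0,0.03],"turn": [0,0,0]},{"travel": [-0.001,0,0.055],"turn": [0,0,0]},{"travel": [-0.001,0,0.063],"turn": [0,0,0]},{"travel": [-0.001,0,0.063],"turn": [0,0,0]},{"travel": [-0.001,0,0.063],"turn": [0,0,0]}])

```text
time: 15.75
position: [0.4381, -0.3, 0.0254]
tool_rot: [-0.005, 3.14, -0.002]
ft_force: [0.4, -0.1, -0.4]
grip_width: 0.999
grip_force: 0.0
```

>>> step_arm(commands=[{"travel": [0,0,0],"turn": [0,0,0]},{"travel": [0,0,0],"turn": [0,0,0]},{"travel": [0,0,0],"turn": [0,0,0]},{"travel": [0,0,0],"turn": [0,0,0]},{"travel": [0,0,0],"turn": [0,0,0]}], gripper=0)

```text
time: 16.25
position: [0.437, -0.2993, 0.0242]
tool_rot: [-0.005, 3.141, 0.0]
ft_force: [-0.5, -0.9, -0.1]
grip_width: 0.628
grip_force: 0.0
```

>>> step_arm(commands=[{"travel": [0,0,0],"turn": [0,0,0]},{"travel": [0,0,0],"turn": [0,0,0]}])

```text
time: 16.45
position: [0.4371, -0.2993, 0.0242]
tool_rot: [-0.005, 3.141, 0.0]
ft_force: [-0.0, 0.1, 1.2]
grip_width: 0.607
grip_force: 14.9
```

```bash
python3 - <<'E'
from meas import *
go([.629,-.1428,.11],180)
E
```

```text
t 16.45 at [ 0.4371 -0.2993  0.0242] yaw 180.2 grip 0.607 14.9 j7 2.32
  travel [-0.1925, 0.1559, -0.0858] turn [0.0, 0.0, 0.2]
```

>>> step_arm(commands=[{"travel": [0,0,-0.03],"turn": [0,0,0]},{"travel": [0,0,-0.07],"turn": [0,0,0]},{"travel": [-0.03,0.024,-0.07],"turn": [0,0,0]},{"travel": [-0.065,0.053,-0.07],"turn": [0,0,0]},{"travel": [-0.1,0.082,-0.07],"turn": [0,0,0]}])

```text
time: 16.95
position: [0.5377, -0.2162, 0.0945]
tool_rot: [-0.003, 3.14, 0.001]
ft_force: [0.8, 0.5, -0.5]
grip_width: 0.602
grip_force: 15.0
```

>>> step_arm(commands=[{"travel": [-0.03,0.024,0],"turn": [0,0,0]},{"travel": [-0.06,0.048,0],"turn": [0,0,0]},{"travel": [-0.085,0.068,0],"turn": [0,0,0]},{"travel": [-0.092,0.074,0],"turn": [0,0,0]},{"travel": [-0.092,0.074,0],"turn": [0,0,0]}])

```text
time: 17.45
position: [0.629, -0.1409, 0.0932]
tool_rot: [0.01, -3.141, -0.0]
ft_force: [-1.2, -0.3, -1.1]
grip_width: 0.606
grip_force: 15.0
```

>>> step_arm(commands=[{"travel": [0,0,0],"turn": [0,0,0]},{"travel": [0,0,0],"turn": [0,0,0]}])

```text
time: 17.65
position: [0.627, -0.1448, 0.094]
tool_rot: [0.0, -3.141, 0.001]
ft_force: [0.1, 0.3, -0.5]
grip_width: 0.607
grip_force: 15.0
```

```bash
python3 - <<'E'
from meas import *
s,_=snap('wrist','w11.png')
go([.629,-.1428,.0345],180)
E
```

```text
t 17.7 at [ 0.6272 -0.1446  0.0942] yaw 180.0 grip 0.608 15.0 j7 1.94
  travel [-0.0018, 0.0019, 0.0597] turn [-0.0, -0.0, 0.0]
```

View pics/w11.png

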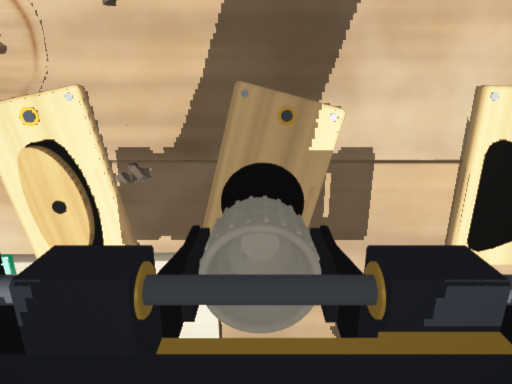

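The cup hangs upright above the disc, whose visible half is centred at column 262. The board's hole is at (287,116). I'll cross-check the centre.

```bash
python3 - <<'E'
from meas import *
s=ctrl.get_state()
c=ray('wrist',s,[(287,116),(236,83),(344,109),(221,200),(303,200),(262,163)],.01)[:,:2];print(c.round(4))
e=c[2]-c[1];e/=np.linalg.norm(e);u=np.array([e[1],-e[0]]);print('yaw',np.degrees(np.arctan2(u[1],u[0])),'centre',c[0]+.065*u, 'from top', c[5]+[.0305,0], c[3:5].mean(0))
E
```

```text
[[ 0.5671 -0.1257]
 [ 0.5457 -0.1599]
 [ 0.5625 -0.0873]
 [ 0.6276 -0.1726]
 [ 0.6276 -0.1125]
 [ 0.5998 -0.1426]]
yaw -13.021914606340136 centre [ 0.63045959 -0.14035367] from top [ 0.63031477 -0.14262537] [ 0.62756687 -0.14257128]
```

>>> step_arm(commands=[{"travel": [-0.002,0.002,0.02],"turn": [0,0,0]},{"travel": [-0.002,0.002,0.04],"turn": [0,0,0]},{"travel": [-0.002,0.002,0.052],"turn": [0,0,0]},{"travel": [-0.002,0.002,0.054],"turn": [0,0,0]},{"travel": [-0.002,0.002,0.054],"turn": [0,0,0]}])

```text
time: 18.2
position: [0.6302, -0.1413, 0.0402]
tool_rot: [0.004, -3.141, 0.0]
ft_force: [0.5, -0.7, -1.7]
grip_width: 0.607
grip_force: 15.0
```

```bash
python3 - <<'E'
from meas import *
go([.629,-.1424,.0345],180)
E
```

```text
t 18.2 at [ 0.6302 -0.1413  0.0402] yaw 180.1 grip 0.607 15.0 j7 1.96
  travel [0.0012, -0.0011, 0.0057] turn [-0.0, -0.0, 0.1]
```

>>> step_arm(commands=[{"travel": [0.001,-0.001,0.003],"turn": [0,0,0]},{"travel": [0.001,-0.001,0.005],"turn": [0,0,0]},{"travel": [0.001,-0.001,0.0055],"turn": [0,0,0]},{"travel": [0.001,-0.001,0.0055],"turn": [0,0,0]}])

```text
time: 18.6
position: [0.6296, -0.1416, 0.0348]
tool_rot: [-0.005, 3.141, 0.0]
ft_force: [-0.1, 0.3, -0.8]
grip_width: 0.606
grip_force: 15.0
```

```bash
python3 - <<'E'
from meas import *
go([.629,-.1424,.0345],180);print(ctrl.get_state()['ft_force'])
E
```

```text
t 18.6 at [ 0.6296 -0.1416  0.0348] yaw 180.2 grip 0.606 15.0 j7 1.96
  travel [0.0006, -0.0008, 0.0003] turn [0.0, 0.0, 0.2]
[-0.14365401  0.30067505 -0.83006808]
```

>>> step_arm(commands=[{"travel": [0,0,0],"turn": [0,0,0]},{"travel": [0,0,0],"turn": [0,0,0]},{"travel": [0,0,0],"turn": [0,0,0]},{"travel": [0,0,0],"turn": [0,0,0]}], gripper=0.85)

```text
time: 19.0
position: [0.6296, -0.1417, 0.0347]
tool_rot: [-0.005, 3.141, 0.0]
ft_force: [-0.5, -0.3, -0.3]
grip_width: 0.824
grip_force: 0.0
```

>>> step_arm(commands=[{"travel": [0,0,-0.02],"turn": [0,0,0]},{"travel": [0,0,-0.06],"turn": [0,0,0]},{"travel": [0,0,-0.1],"turn": [0,0,0]},{"travel": [0,0,-0.14],"turn": [0,0,0]},{"travel": [0.03,0,-0.16],"turn": [0,0,0]}])

```text
time: 19.5
position: [0.6033, -0.1415, 0.1986]
tool_rot: [-0.008, 3.134, -0.003]
ft_force: [-0.0, -0.1, 0.4]
grip_width: 0.85
grip_force: 0.0
```

>>> step_arm(commands=[{"travel": [0.02,0.03,0],"turn": [0,0,-8]},{"travel": [0.05,0.06,0],"turn": [0,0,-16]},{"travel": [0.08,0.1,0],"turn": [0,0,-24]},{"travel": [0.12,0.13,0],"turn": [0,0,-32]},{"travel": [0.15,0.157,0],"turn": [0,0,-40]}], gripper=1)

```text
time: 20.0
position: [0.4468, 0.0162, 0.1946]
tool_rot: [-1.089, 2.947, 0.001]
ft_force: [0.6, 1.3, -0.4]
grip_width: 0.997
grip_force: 0.0
```

>>> step_arm(commands=[{"travel": [0,0,0],"turn": [0,0,0]},{"travel": [0,0,0],"turn": [0,0,0]}])

```text
time: 20.2
position: [0.449, 0.015, 0.1951]
tool_rot: [-1.079, 2.948, -0.0]
ft_force: [-0.1, -0.8, 0.2]
grip_width: 1.005
grip_force: 0.0
```

```bash
python3 - <<'E'
from meas import *
s,_=snap('wrist','w12.png');s2,_=snap('side','s12.png');print(s['joint_positions'].round(2))
go([.435,.0155,.12],247.3)
E
```

```text
[-0.5  -0.1   0.38  1.99  0.04  1.24  2.14]
t 20.3 at [0.4499 0.0137 0.195 ] yaw 220.0 grip 1.003 0.0 j7 2.14
  travel [0.0103, 0.011, 0.0749] turn [-0.1, 0.0, -27.3]
```

View pics/w12.png

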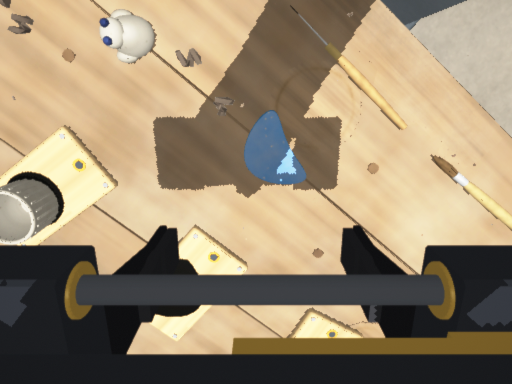

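The kidney is at (275,148), the cup stands on its disc at (25,210), and the frog is undisturbed. Joint 7 should reach about 2.6, which is within range.

```bash
python3 - <<'E'
from meas import *
s=ctrl.get_state()
feat('w12.png',s,(235,100,315,192),.008,'blue')
E
```

```text
w12.png (235, 100, 315, 192) blue: centroid [0.4322 0.0148] axis 66.7 rect c [0.4354 0.0133] size [np.float64(51.2), np.float64(80.1)] long 66.9  pix x244-305 y110-184
```

>>> step_arm(commands=[{"travel": [0.003,0.003,0.02],"turn": [0,0,-7]},{"travel": [0.006,0.006,0.04],"turn": [0,0,-14]},{"travel": [0.01,0.011,0.06],"turn": [0,0,-21]},{"travel": [0.01,0.011,0.075],"turn": [0,0,-27]},{"travel": [0.01,0.011,0.085],"turn": [0,0,-27]}])

```text
time: 20.8
position: [0.4344, 0.0154, 0.1084]
tool_rot: [1.734, -2.618, 0.0]
ft_force: [-0.8, 0.2, -0.5]
grip_width: 1.003
grip_force: 0.0
```

>>> step_arm(commands=[{"travel": [0,0,0],"turn": [0,0,0]},{"travel": [0,0,0],"turn": [0,0,0]}])

```text
time: 21.0
position: [0.435, 0.0162, 0.1099]
tool_rot: [-1.734, 2.619, -0.001]
ft_force: [0.1, 0.2, 0.3]
grip_width: 1.001
grip_force: 0.0
```

```bash
python3 - <<'E'
from meas import *
s,_=snap('wrist','w13.png');print(s['joint_positions'].round(2))
feat('w13.png',s,(200,100,340,245),.008,'blue')
go([.435,.0155,.0155],247.3)
E
```

```text
[-0.52 -0.04  0.41  2.13  0.02  1.06  2.63]
w13.png (200, 100, 340, 245) blue: centroid [0.4315 0.0157] axis 66.9 rect c [0.4346 0.0144] size [np.float64(50.8), np.float64(80.2)] long 67.0  pix x227-293 y139-237
t 21.05 at [0.4352 0.0164 0.1102] yaw 247.1 grip 0.999 0.0 j7 2.63
  travel [0.0009, -0.0001, 0.0947] turn [-0.1, 0.0, -0.2]
```

>>> step_arm(commands=[{"travel": [0.0015,0,0.04],"turn": [0,0,0]},{"travel": [0.0015,0,0.075],"turn": [0,0,0]},{"travel": [0.0015,0,0.088],"turn": [0,0,0]},{"travel": [0.0015,0,0.093],"turn": [0,0,0]},{"travel": [0.0015,0,0.093],"turn": [0,0,0]}])

```text
time: 21.55
position: [0.4342, 0.0152, 0.0169]
tool_rot: [-1.737, 2.617, -0.0]
ft_force: [0.5, 0.0, -0.3]
grip_width: 1.002
grip_force: 0.0
```

>>> step_arm(commands=[{"travel": [0,0,0],"turn": [0,0,0]},{"travel": [0,0,0],"turn": [0,0,0]},{"travel": [0,0,0],"turn": [0,0,0]},{"travel": [0,0,0],"turn": [0,0,0]},{"travel": [0,0,0],"turn": [0,0,0]}], gripper=0, force=12)

```text
time: 22.05
position: [0.4338, 0.0155, 0.0169]
tool_rot: [-1.738, 2.616, -0.0]
ft_force: [-0.4, -0.9, 0.5]
grip_width: 0.631
grip_force: 0.0
```

>>> step_arm(commands=[{"travel": [0,0,0],"turn": [0,0,0]},{"travel": [0,0,0],"turn": [0,0,0]},{"travel": [0,0,0],"turn": [0,0,0]}])

```text
time: 22.35
position: [0.4337, 0.0154, 0.0167]
tool_rot: [-1.738, 2.617, 0.0]
ft_force: [-1.0, 0.9, 3.3]
grip_width: 0.572
grip_force: 12.0
```

```bash
python3 - <<'E'
from meas import *
go([.6262,.0417,.1],179.5)
E
```

```text
t 22.35 at [0.4337 0.0154 0.0167] yaw 247.2 grip 0.572 12.0 j7 2.69
  travel [-0.0989, -0.1672, -0.0832] turn [0.0, 0.0, 67.7]
```

>>> step_arm(commands=[{"travel": [0,0,-0.02],"turn": [0,0,4]},{"travel": [0,0,-0.06],"turn": [0,0,12]},{"travel": [-0.02,-0.03,-0.083],"turn": [0,0,20]},{"travel": [-0.04,-0.065,-0.083],"turn": [0,0,28]},{"travel": [-0.06,-0.1,-0.083],"turn": [0,0,36]}])

```text
time: 22.85
position: [0.5511, 0.0324, 0.1008]
tool_rot: [-0.836, 3.025, 0.0]
ft_force: [-0.5, -0.6, -0.0]
grip_width: 0.574
grip_force: 12.0
```

>>> step_arm(commands=[{"travel": [0,0,0],"turn": [0,0,8]},{"travel": [0,0,0],"turn": [0,0,16]},{"travel": [0,0,0],"turn": [0,0,24]},{"travel": [0,0,0],"turn": [0,0,31]},{"travel": [0,0,0],"turn": [0,0,31]}])

```text
time: 23.35
position: [0.5489, 0.0318, 0.0991]
tool_rot: [0.005, -3.141, 0.001]
ft_force: [0.6, -0.5, -0.1]
grip_width: 0.57
grip_force: 12.0
```

>>> step_arm(commands=[{"travel": [0,0,0],"turn": [0,0,0]},{"travel": [0,0,0],"turn": [0,0,0]}])

```text
time: 23.55
position: [0.549, 0.0319, 0.0995]
tool_rot: [0.008, -3.142, -0.0]
ft_force: [0.6, -0.2, -0.2]
grip_width: 0.574
grip_force: 12.0
```

```bash
python3 - <<'E'
from meas import *
s,_=snap('wrist','w14.png')
go([.6262,.0417,.06],179.5)
E
```

```text
t 23.6 at [0.549  0.0318 0.0995] yaw 180.3 grip 0.573 12.0 j7 1.56
  travel [-0.0772, 0.0095, 0.0395] turn [0.0, -0.0, 0.8]
```

View pics/w14.png

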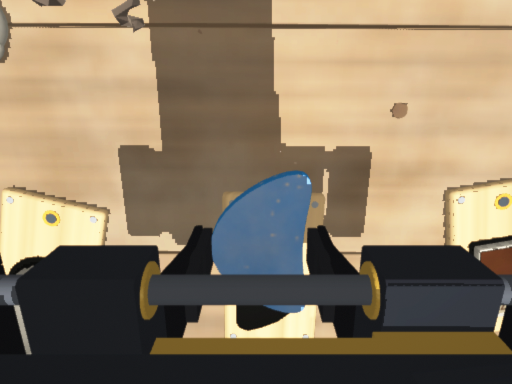

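This picture shows my error: the held kidney's straight edge faces +y (right) and its bulge −y, so it is half a turn off. I'd misjudged it because the centroid lies nearer the straight edge. I'll set it down on free table, turn the gripper half round, and regrasp it.

>>> step_arm(commands=[{"travel": [0.03,0,0],"turn": [0,0,0]},{"travel": [0.06,0,0.015],"turn": [0,0,0]},{"travel": [0.08,0,0.045],"turn": [0,0,0]},{"travel": [0.08,0,0.07],"turn": [0,0,0]},{"travel": [0.08,0,0.078],"turn": [0,0,0]}])

```text
time: 24.1
position: [0.4669, 0.0314, 0.0197]
tool_rot: [0.007, -3.138, 0.001]
ft_force: [0.8, 0.0, -0.5]
grip_width: 0.575
grip_force: 12.0
```

>>> step_arm(commands=[{"travel": [0,0,0],"turn": [0,0,0]},{"travel": [0,0,0],"turn": [0,0,0]}])

```text
time: 24.3
position: [0.4704, 0.0316, 0.0225]
tool_rot: [-0.005, 3.14, 0.0]
ft_force: [-0.0, -0.6, -0.8]
grip_width: 0.573
grip_force: 12.0
```

```bash
python3 - <<'E'
from meas import *
go([.47,.032,.0172],180)
E
```

```text
t 24.3 at [0.4704 0.0316 0.0225] yaw 180.2 grip 0.573 12.0 j7 1.53
  travel [0.0004, 0.0004, 0.0053] turn [0.0, 0.1, 0.2]
```

>>> step_arm(commands=[{"travel": [0,0,0.003],"turn": [0,0,0]},{"travel": [0,0,0.0052],"turn": [0,0,0]},{"travel": [0,0,0.0055],"turn": [0,0,0]},{"travel": [0,0,0.0055],"turn": [0,0,0]}])

```text
time: 24.7
position: [0.47, 0.0317, 0.0167]
tool_rot: [-0.005, 3.14, 0.001]
ft_force: [0.2, -0.6, 4.2]
grip_width: 0.581
grip_force: 12.0
```

>>> step_arm(commands=[{"travel": [0,0,0],"turn": [0,0,0]},{"travel": [0,0,0],"turn": [0,0,0]},{"travel": [0,0,0],"turn": [0,0,0]}], gripper=0.8)

```text
time: 25.0
position: [0.4687, 0.0316, 0.0158]
tool_rot: [0.005, -3.141, 0.0]
ft_force: [-1.1, 0.9, 0.2]
grip_width: 0.749
grip_force: 0.0
```

>>> step_arm(commands=[{"travel": [0,0,-0.03],"turn": [0,0,0]},{"travel": [0,0,-0.07],"turn": [0,0,0]},{"travel": [0,0,-0.1],"turn": [0,0,8]},{"travel": [0,0,-0.1],"turn": [0,0,16]},{"travel": [0,0,-0.1],"turn": [0,0,24]}], gripper=1)

```text
time: 25.5
position: [0.4697, 0.0318, 0.1172]
tool_rot: [0.657, 3.07, 0.002]
ft_force: [-0.9, -0.7, -0.1]
grip_width: 0.993
grip_force: 0.0
```

>>> step_arm(commands=[{"travel": [0,0,0],"turn": [0,0,8]},{"travel": [0,0,0],"turn": [0,0,16]},{"travel": [0,0,0],"turn": [0,0,24]},{"travel": [0,0,0],"turn": [0,0,32]},{"travel": [0,0,0],"turn": [0,0,40]}])

```text
time: 26.0
position: [0.4687, 0.0315, 0.1158]
tool_rot: [-1.668, -2.662, 0.001]
ft_force: [0.4, 0.5, 1.2]
grip_width: 0.999
grip_force: 0.0
```

>>> step_arm(commands=[{"travel": [0,0,0],"turn": [0,0,8]},{"travel": [0,0,0],"turn": [0,0,16]},{"travel": [0,0,0],"turn": [0,0,24]},{"travel": [0,0,0],"turn": [0,0,32]},{"travel": [0,0,0],"turn": [0,0,40]}])

```text
time: 26.5
position: [0.4687, 0.0316, 0.1158]
tool_rot: [-2.478, -1.931, 0.001]
ft_force: [-0.2, 0.3, -0.5]
grip_width: 0.998
grip_force: 0.0
```

>>> step_arm(commands=[{"travel": [0,0,0],"turn": [0,0,8]},{"travel": [0,0,0],"turn": [0,0,16]},{"travel": [0,0,0],"turn": [0,0,24]},{"travel": [0,0,0],"turn": [0,0,32]},{"travel": [0,0,0],"turn": [0,0,40]}])

```text
time: 27.0
position: [0.4687, 0.0316, 0.1158]
tool_rot: [-2.989, -0.967, 0.001]
ft_force: [0.3, -0.3, 0.3]
grip_width: 1.001
grip_force: 0.0
```

>>> step_arm(commands=[{"travel": [0,0,0],"turn": [0,0,8]},{"travel": [0,0,0],"turn": [0,0,16]},{"travel": [0,0,0],"turn": [0,0,24]},{"travel": [0,0,0],"turn": [0,0,32]},{"travel": [0,0,0],"turn": [0,0,36]}])

```text
time: 27.5
position: [0.4687, 0.0315, 0.1158]
tool_rot: [3.142, -0.002, -0.001]
ft_force: [-0.2, -0.2, 0.2]
grip_width: 1.001
grip_force: 0.0
```

>>> step_arm(commands=[{"travel": [0,0,0],"turn": [0,0,0]},{"travel": [0,0,0],"turn": [0,0,0]}])

```text
time: 27.7
position: [0.4688, 0.0316, 0.1159]
tool_rot: [3.142, 0.008, -0.001]
ft_force: [-0.5, 0.0, 0.4]
grip_width: 1.001
grip_force: 0.0
```

```bash
python3 - <<'E'
from meas import *
s,_=snap('wrist','w15.png');print(s['joint_positions'].round(2))
feat('w15.png',s,(190,90,330,245),.008,'blue')
go([.47,.0318,.017],0)
E
```

```text
[-0.58  0.03  0.47  2.05 -0.02  1.07 -1.67]
w15.png (190, 90, 330, 245) blue: centroid [0.4709 0.0353] axis 0.2 rect c [0.4708 0.0319] size [np.float64(51.0), np.float64(80.3)] long 0.1  pix x227-291 y138-234
t 27.75 at [0.4689 0.0316 0.1159] yaw 0.3 grip 1.001 0.0 j7 -1.67
  travel [0.0011, -0.0002, 0.0989] turn [-0.0, 0.0, 0.3]
```

The kidney lies at (0.471, 0.032), long axis at 0.1°, straight edge toward +y as expected. I'll regrasp it and turn it by half a turn.

>>> step_arm(commands=[{"travel": [0.002,0,0.04],"turn": [0,0,0]},{"travel": [0.002,0,0.08],"turn": [0,0,0]},{"travel": [0.002,0,0.094],"turn": [0,0,0]},{"travel": [0.002,0,0.099],"turn": [0,0,0]},{"travel": [0.002,0,0.099],"turn": [0,0,0]}])

```text
time: 28.25
position: [0.4709, 0.0315, 0.0168]
tool_rot: [3.141, 0.006, -0.001]
ft_force: [-0.1, -0.5, 0.1]
grip_width: 1.003
grip_force: 0.0
```

>>> step_arm(commands=[{"travel": [0,0,0],"turn": [0,0,0]},{"travel": [0,0,0],"turn": [0,0,0]},{"travel": [0,0,0],"turn": [0,0,0]},{"travel": [0,0,0],"turn": [0,0,0]},{"travel": [0,0,0],"turn": [0,0,0]}], gripper=0)

```text
time: 28.75
position: [0.4713, 0.0317, 0.0174]
tool_rot: [-3.141, -0.005, -0.001]
ft_force: [0.4, 0.0, -0.0]
grip_width: 0.633
grip_force: 0.0
```

>>> step_arm(commands=[{"travel": [0,0,0],"turn": [0,0,0]},{"travel": [0,0,0],"turn": [0,0,0]},{"travel": [0,0,0],"turn": [0,0,0]}])

```text
time: 29.05
position: [0.4712, 0.0317, 0.0172]
tool_rot: [-3.141, -0.005, -0.0]
ft_force: [-0.9, 0.5, 2.7]
grip_width: 0.57
grip_force: 12.0
```

>>> step_arm(commands=[{"travel": [0,0,-0.03],"turn": [0,0,0]},{"travel": [0,0,-0.06],"turn": [0,0,-4]},{"travel": [0,0,-0.08],"turn": [0,0,-12]},{"travel": [0,0,-0.08],"turn": [0,0,-20]},{"travel": [0,0,-0.08],"turn": [0,0,-28]}])

```text
time: 29.55
position: [0.4716, 0.0317, 0.0978]
tool_rot: [-3.045, -0.774, -0.003]
ft_force: [-0.3, 0.4, -0.7]
grip_width: 0.573
grip_force: 12.0
```

>>> step_arm(commands=[{"travel": [0,0,0],"turn": [0,0,-8]},{"travel": [0,0,0],"turn": [0,0,-16]},{"travel": [0,0,0],"turn": [0,0,-24]},{"travel": [0,0,0],"turn": [0,0,-32]},{"travel": [0,0,0],"turn": [0,0,-40]}])

```text
time: 30.05
position: [0.4708, 0.0315, 0.0968]
tool_rot: [-2.597, -1.768, 0.001]
ft_force: [-0.4, 0.4, -0.4]
grip_width: 0.573
grip_force: 12.0
```

>>> step_arm(commands=[{"travel": [0,0,0],"turn": [0,0,-8]},{"travel": [0,0,0],"turn": [0,0,-16]},{"travel": [0,0,0],"turn": [0,0,-24]},{"travel": [0,0,0],"turn": [0,0,-32]},{"travel": [0,0,0],"turn": [0,0,-40]}])

```text
time: 30.55
position: [0.4709, 0.0315, 0.0968]
tool_rot: [-1.835, -2.55, 0.001]
ft_force: [0.2, -0.0, 0.3]
grip_width: 0.576
grip_force: 12.0
```

>>> step_arm(commands=[{"travel": [0,0,0],"turn": [0,0,-8]},{"travel": [0,0,0],"turn": [0,0,-16]},{"travel": [0,0,0],"turn": [0,0,-24]},{"travel": [0,0,0],"turn": [0,0,-32]},{"travel": [0,0,0],"turn": [0,0,-40]}])

```text
time: 31.05
position: [0.4708, 0.0315, 0.0968]
tool_rot: [-0.852, -3.023, 0.0]
ft_force: [-1.2, -0.6, -0.9]
grip_width: 0.575
grip_force: 12.0
```

>>> step_arm(commands=[{"travel": [0,0,0],"turn": [0,0,-8]},{"travel": [0,0,0],"turn": [0,0,-16]},{"travel": [0,0,0],"turn": [0,0,-24]},{"travel": [0,0,0],"turn": [0,0,-32]},{"travel": [0,0,0],"turn": [0,0,-32]}])

```text
time: 31.55
position: [0.4709, 0.0315, 0.0968]
tool_rot: [0.006, -3.141, 0.0]
ft_force: [-0.4, 0.1, -0.2]
grip_width: 0.571
grip_force: 12.0
```

>>> step_arm(commands=[{"travel": [0,0,0],"turn": [0,0,0]},{"travel": [0,0,0],"turn": [0,0,0]}])

```text
time: 31.75
position: [0.471, 0.0315, 0.097]
tool_rot: [0.001, -3.142, -0.0]
ft_force: [0.5, 0.7, -0.0]
grip_width: 0.57
grip_force: 12.0
```

```bash
python3 - <<'E'
from meas import *
go([.6262,.0417,.06],179.5)
E
```

```text
t 31.75 at [0.471  0.0315 0.097 ] yaw 180.0 grip 0.57 12.0 j7 1.47
  travel [-0.1552, 0.01, 0.037] turn [0.0, -0.0, 0.5]
```

>>> step_arm(commands=[{"travel": [-0.04,0.003,0],"turn": [0,0,0.4]},{"travel": [-0.08,0.006,0],"turn": [0,0,0.4]},{"travel": [-0.12,0.009,0],"turn": [0,0,0.4]},{"travel": [-0.15,0.01,0.01],"turn": [0,0,0.4]},{"travel": [-0.155,0.01,0.03],"turn": [0,0,0.4]}])

```text
time: 32.25
position: [0.6309, 0.0426, 0.0681]
tool_rot: [0.008, 3.135, -0.0]
ft_force: [-0.3, -0.6, -0.5]
grip_width: 0.571
grip_force: 12.0
```

>>> step_arm(commands=[{"travel": [0,0,0.01],"turn": [0,0,0]},{"travel": [0,0,0.02],"turn": [0,0,0]},{"travel": [0,0,0.02],"turn": [0,0,0]},{"travel": [0,0,0.02],"turn": [0,0,0]}])

```text
time: 32.65
position: [0.6256, 0.0421, 0.0475]
tool_rot: [0.006, 3.142, 0.001]
ft_force: [-0.1, -1.0, 0.6]
grip_width: 0.572
grip_force: 12.0
```

```bash
python3 - <<'E'
from meas import *
s,_=snap('wrist','w16.png')
go([.6262,.0417,.0272],179.5)
E
```

```text
t 32.7 at [0.6261 0.0422 0.048 ] yaw 179.8 grip 0.572 12.0 j7 1.59
  travel [-0.0, -0.0005, 0.0208] turn [0.0, 0.1, 0.3]
```

View pics/w16.png

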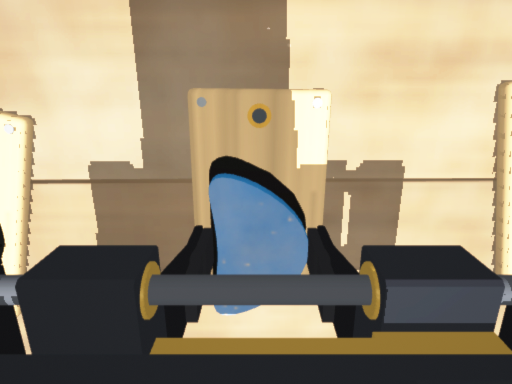

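The kidney now matches the silhouette's orientation, with the straight edge left (−y) and the bulge right. I'll lower it.

>>> step_arm(commands=[{"travel": [0,-0.0005,0.008],"turn": [0,0,0.2]},{"travel": [0,-0.0005,0.015],"turn": [0,0,0.2]},{"travel": [0,-0.0005,0.018],"turn": [0,0,0.2]},{"travel": [0,-0.0005,0.018],"turn": [0,0,0.2]},{"travel": [0,-0.0005,0.018],"turn": [0,0,0.2]}])

```text
time: 33.2
position: [0.626, 0.0416, 0.029]
tool_rot: [-0.011, -3.141, 0.0]
ft_force: [-0.3, 0.2, -0.3]
grip_width: 0.574
grip_force: 12.0
```

```bash
python3 - <<'E'
from meas import *
s,_=snap('wrist','w17.png')
p=ray('wrist',s,[(259.3,116)],.01);go([.6262,.0417,.0272],179.5)
im=cv2.imread('pics/w17.png');h=cv2.cvtColor(im,cv2.COLOR_BGR2HSV)[85:150,225:295]
M=(h[...,1]>150)&(h[...,2]>120);q=np.argwhere(M)[:,::-1].mean(0)+[225,85];hb=ray('wrist',s,[q],.01)[0];print(q,M.sum(),hb,hb+[.065,-.0005,0])
E
```

```text
t 33.25 at [0.6262 0.0416 0.0291] yaw 179.6 grip 0.577 12.0 j7 1.6
  travel [-0.0, 0.0001, 0.0019] turn [0.0, 0.0, 0.1]
[259.75862069 117.93730408] 319 [0.56087383 0.04243277 0.01      ] [0.62587383 0.04193277 0.01      ]
```

The hole-based centre agrees within 0.5 mm. I'll set it down, release, lift and check.

>>> step_arm(commands=[{"travel": [0,0,0.001],"turn": [0,0,0]},{"travel": [0,0,0.002],"turn": [0,0,0]},{"travel": [0,0,0.002],"turn": [0,0,0]}])

```text
time: 33.55
position: [0.6263, 0.0416, 0.0274]
tool_rot: [0.011, 3.141, 0.0]
ft_force: [-0.8, -0.3, 1.4]
grip_width: 0.571
grip_force: 12.0
```

>>> step_arm(commands=[{"travel": [0,0,0],"turn": [0,0,0]},{"travel": [0,0,0],"turn": [0,0,0]},{"travel": [0,0,0],"turn": [0,0,0]}], gripper=0.8)

```text
time: 33.85
position: [0.626, 0.0416, 0.027]
tool_rot: [-0.011, -3.142, -0.0]
ft_force: [-0.5, 0.4, 0.6]
grip_width: 0.75
grip_force: 0.0
```

>>> step_arm(commands=[{"travel": [0,0,-0.03],"turn": [0,0,0]},{"travel": [0,0,-0.075],"turn": [0,0,0]},{"travel": [0,0,-0.12],"turn": [0,0,0]},{"travel": [0.02,-0.03,-0.16],"turn": [0,0,0]},{"travel": [0.02,-0.06,-0.2],"turn": [0,0,0]}])

```text
time: 34.35
position: [0.6041, -0.0154, 0.2255]
tool_rot: [-0.007, -3.14, -0.001]
ft_force: [0.8, -0.6, -0.3]
grip_width: 0.805
grip_force: 0.0
```

>>> step_arm(commands=[{"travel": [-0.01,-0.03,-0.03],"turn": [0,0,0]},{"travel": [-0.01,-0.06,-0.05],"turn": [0,0,0]},{"travel": [-0.01,-0.06,-0.05],"turn": [0,0,0]},{"travel": [-0.01,-0.06,-0.05],"turn": [0,0,0]}])

```text
time: 34.75
position: [0.6152, -0.077, 0.2745]
tool_rot: [0.015, 3.141, 0.001]
ft_force: [-0.0, 1.6, -0.4]
grip_width: 0.799
grip_force: 0.0
```

```bash
python3 - <<'E'
from meas import *
s,_=snap('wrist','w18.png');go([.6,0,.3],180)
cv2.imwrite('pics/c18.png',cv2.resize(cv2.imread('pics/w18.png')[:250],(800,391),interpolation=cv2.INTER_CUBIC))
E
```

```text
t 34.8 at [ 0.615  -0.0753  0.2735] yaw 179.6 grip 0.802 0.0 j7 1.73
  travel [0.0155, 0.0752, -0.0264] turn [0.1, -0.1, -0.4]
```

View pics/c18.png

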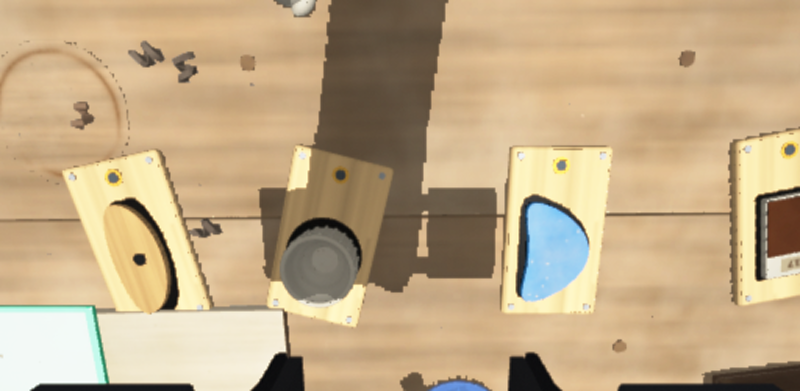

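All four pieces sit on their silhouettes. The rib is at (138,258), the cup (320,267), the kidney (555,250) and the tile (780,235). One last numeric check.

```bash
python3 - <<'E'
from meas import *
s,_=snap('wrist','w19.png');print(s['qd'].round(3))
feat('w19.png',s,(325,115,385,200),.018,'blue')
feat('w19.png',s,(60,120,118,200),.019,'rib')
feat('w19.png',s,(178,140,232,197),.054,'grey')
E
```

```text
[-0.017  0.012 -0.022  0.012 -0.     0.003  0.002]
w19.png (325, 115, 385, 200) blue: centroid [0.6268 0.0372] axis -0.4 rect c [0.6269 0.0406] size [np.float64(52.8), np.float64(80.0)] long 179.1  pix x330-375 y129-193
w19.png (60, 120, 118, 200) rib: centroid [ 0.6286 -0.2879] axis 10.8 rect c [ 0.6282 -0.2869] size [np.float64(42.9), np.float64(90.0)] long 10.2  pix x64-107 y130-199
w19.png (178, 140, 232, 197) grey: centroid [ 0.6283 -0.139 ] axis -30.9 rect c [ 0.6276 -0.1389] size [np.float64(54.0), np.float64(62.6)] long 139.9  pix x178-228 y145-196
```

```bash
python3 -c "
from bench import ctrl; print(ctrl.close_job())"
```

```text
the job is handed in; nothing more can be done
None
```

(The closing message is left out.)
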